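# Wind the chew boards into the drying dock

## Task

Lay the loose chew board squarely on top of the one already on the drying dock's tray, edges lined up all round. Then fit the loose crank down onto the square shaft on top of the hood and wind it clockwise, full turns, until the tray has been drawn fully home under the hood with the pile still square; only the crank may move the tray, so do not push the tray or the boards in by hand. Leave the crank seated on the shaft, let go, and leave the bowl, brush, ball and scoop where they are.

Things in the scene. Friction and masses are not known exactly. Their poses are not given: they have to be found in the camera images.
- dock: Fixed drying dock: grey base plate 112 x 315 x 8 mm. Origin: centre of the underside; x across, y lengthways, z up. A white hood roof (112 x 120 mm, underside 86, top 116 mm above the shelf) stands on four corner posts, centred 90 mm from the origin along +y; 88 mm clear between the posts. The tray stands on the open -y half.
- tray_top (a point): Centre of the top of the dock's metal tray (flat deck 50 mm across, 120 mm long along the dock's y, no rim), 30 mm above the shelf; axes as the dock's. The base plate beside it is 22 mm lower. The boards overhang the deck 5 mm each side; with the tray out, the pile on it is clear of the hood.
- tray (a joint): Travel of the tray in m along the dock's +y, to and under the hood. It starts drawn out (about -0.02 to 0.02); at 0.155 it is fully home against its stop, its ends flush with the hood's faces. It is geared to the shaft: one full clockwise turn (seen from above) draws it in 66 mm, counter-clockwise pushes it out.
- shaft_foot (a point): Foot of the upright square shaft, on its axis, at the top of the round collar (42 mm wide) on the hood roof, 122 mm above the shelf, 90 mm from the dock's origin along its +y. The shaft is 18 x 18 mm and 32 mm high (top 6 mm: 14.5 mm square); its flats are square to this point's x and y, which turn with it. It takes about 0.1 N m to turn and stays where left.
- crank: Loose metal crank on its flat underside, 0.35 kg, balanced near the hub. Origin: centre of the socket under the hub; x along the arm, z up. Hub block: x -30 to 19, y -18 to 18 mm, 60 mm high; square socket 21 mm wide, 37 mm deep, open below: fits the shaft in four ways. Seated, its underside rests on the collar. Arm 24 mm wide, 14 mm high, underside level with the hub's, with a knob at its end.
- crank_knob (a point): Middle of the crank's upright round knob, 26 mm in diameter, from 16 to 68 mm above the crank's underside and free to spin on its pin. This point is 70 mm from the hub's axis along the crank's x, 42 mm above its underside.
- board_low: Plywood chew board 120 x 60 x 20 mm with three dark cross grooves, lying loose on the tray along its length (up to some 30 mm off the tray's centre lengthways), about 0.11 kg. Origin: centre of the underside; x along its length, z up.
- board_top: A second chew board of the same kind and size, lying flat on the shelf. Origin: centre of the underside; x along its length, z up.
- scoop: Bystander: flat plastic spatula-like litter scoop, about 190 mm long, lying flat. Origin under it, x lengthways.
- bowl: Bystander: stainless steel bowl 124 mm wide, 45 mm high. Origin under its centre.
- brush: Bystander: blue plastic scrubbing brush 120 x 45 mm, 58 mm high over its handle. Origin under its centre, x lengthways.
- ball: Bystander: round wicker chew ball, about 85 mm wide and 80 mm high, slightly flattened below. Origin under its centre.
There are look-alikes about, which are no part of the job. Leave any green or turquoise look-alike of the board_top alone.

How it is judged:
On the way, in this order (a step that is already met when the one before it is completed fails the run):
1. the second board lies squarely on the first and is let go, the tray still out (horizontal distance between board_top and board_low below 0.01 m and angle between the x axis of board_top and the x axis of board_low, either way round below 0.12 rad and z of board_top in the frame of board_low between 0.015 and 0.025 m and horizontal distance between board_low and tray_top below 0.04 m and z of board_low in the frame of tray_top between -0.004 and 0.005 m and angle between each of board_low, board_top's own z axis and vertical below 0.1 rad and value of joint tray below 0.06 m and contact force between the fingers and board_low below 0.2 N and contact force between the fingers and board_top below 0.2 N), for 0.2 s.
2. the crank is seated on the shaft, the tray still out (horizontal distance between crank and shaft_foot below 0.005 m and z of crank in the frame of shaft_foot between -0.004 and 0.005 m and value of joint tray below 0.06 m), for 0.2 s.
3. the tray is wound home with the crank on the shaft and the boards still piled on it (horizontal distance between crank and shaft_foot below 0.005 m and z of crank in the frame of shaft_foot between -0.004 and 0.005 m and value of joint tray above 0.149 m and horizontal distance between board_top and board_low below 0.01 m and angle between the x axis of board_top and the x axis of board_low, either way round below 0.12 rad and z of board_top in the frame of board_low between 0.015 and 0.025 m and horizontal distance between board_low and tray_top below 0.04 m and z of board_low in the frame of tray_top between -0.004 and 0.005 m and angle between each of board_low, board_top's own z axis and vertical below 0.1 rad), for 0.2 s.
At the end, for the whole second after the job is handed in: The tray is home (at most 6 mm short of its stop); the lower board lies flat on it and the other flat on top, centres within 10 mm and edges within 0.12 rad of each other; the crank sits on the shaft (within 5 mm of the collar and axis); all at rest and let go (all of step 3 and linear speed of each of board_low, board_top, crank below 0.02 m/s); the robot touches nothing.
It fails at once if tray or boards pushed by the robot once the crank is on the shaft (horizontal distance between crank and shaft_foot below 0.005 m and z of crank in the frame of shaft_foot between -0.004 and 0.005 m and (contact force between any of the fingers, the arm and tray above 3 N or contact force between any of the fingers, the arm and board_low above 3 N or contact force between any of the fingers, the arm and board_top above 3 N)).
It fails at once if the robot pushes the tray itself harder than 8 N (contact force between any of the fingers, the arm and tray above 8 N).
It fails at once if a bystander (bowl, brush, ball, scoop) is pushed aside (more than 40 mm) or tipped over (distance of any of bowl, brush, ball, scoop from where it was at the start of the episode above 0.04 m or angle between any of bowl, brush, ball, scoop's own z axis and vertical above 0.6 rad).
It also fails if it takes over 72 s, if anything falls off the work surface, if the arm or the gripper's body presses on something with over 40 N, if the wrist force passes 120 N, or if a joint passes its speed limit or range.

## Robot

A 7-joint arm with a two-finger parallel gripper is mounted at the origin on the work surface. World frame = base frame: x ahead of the robot, y to its left, z up, the work surface at z = 0. Lengths are in m, angles in rad, forces in N, time in s.
With the tool pointing down it reaches from about 0.425 to 0.925 m from the base axis. Payload 6.8 kg.
Tool frame: the origin (TCP) lies on the centre line of the jaws, within the pads' length; the fingertips stand 17 mm ahead of it and the grasp point (between the pads) lies 2 mm behind it (nose_length is the distance from the TCP to the fingertips, in m); z points along the fingers, x is the direction in which the jaws open and shut, and the axes are right-handed (so a half turn about z gives the same grasp; the last joint's range is limited). The gripper opens to 85 mm and grips with 20 to 120 N. Pads are 22 mm wide; open, the fingers measure 114 mm over their backs; the gripper's body (76 mm by 85 mm) begins 54 mm behind the grasp point. The pads swing forward as they close: fully open they stand 13 mm farther back than shut.
Start: joints at [-1.419, 0.477, 0.022, 1.555, -0.011, 1.109, -0.083], TCP at [0.173, 0.652, 0.248] pointing down, gripper open.
Joint ranges: [-2.96, 2.96], [-0.34, 2.1], [-1.41, 1.46], [0.24, 2.44], [-1.37, 4.51], [0.17, 1.92], [-2.96, 2.96]. Speed limits (rad/s): [2.39, 2.39, 3.14, 3.14, 3.14, 3.14, 3.14].

## Interface

Orientations are given as a unit quaternion [w, x, y, z].
In Python, from station import * gives the robot as it stands.
- The arm moves only by the tool send_rows, never from a script. Its argument "commands" is a list of rows, each an object with "translation": the shift along the tool's x, y, z in m, a list of three; "rot": the turn, a rotation vector about the tool's x, y, z in degrees, a list of three; "grip": the finger opening in m, from 0 to 0.0854. In form: [{"translation": [tx, ty, tz], "rot": [rx, ry, rz], "grip": grip}, ...]. A call has exactly 5 rows; each row shifts and turns the commanded pose from where the row before left it, along the tool's axes as they then stand; what a row does not reach is not made up. A row lasts 1/12 s, in which the tool goes at most 41.7 mm and 7.16 degrees, less where a joint would pass 70% of its speed; a pose out of reach is approached as far as the arm can. A call with a gripper value outside its range is refused whole. The fingers move at their own pace and stop on an object; "force" is the grip in N (left out, the last holds). Time passes only in rows, so rows that do not move let the fingers close, or fill a call up. It gives the time, the measured TCP pose, the force and the opening at its end, in the units of the state.
- get_obs(): the state, without advancing time (a new reading comes with each control period).
- read_camera(name): name is "scene" or "top" or "wrist"; returns a dict with "pixels" (420x560x3 uint8, red, green, blue), "depth" (420x560 float32, m along the optical axis (not along the pixel's ray), 0 where there is no reading), "mtx" (3x3 intrinsics, pixels), "extrinsics" (4x4, takes a point from camera to world coordinates). Camera axes: x right, y up, looking along -z (the intrinsics and any distortion apply to the point x, -y, -z); pixel columns grow to the right and rows downward; lengths in m; the calibration is good to about 2 mm. A picture is of the moment at which its call begins.
- hand_in(): hands the job in, once; it reports no verdict.
The state is a dict: "t": time; "q": joint angles; "joint_vel": joint speeds; "joint_torque": joint torques, N m; "eef_pos": TCP position; "tool_rot": TCP orientation; "contact_force": force on the tool from outside, world axes, zero at the start; "torque": the same for the moment, N m; "gripper_width": opening from 0.0 (shut) to 1.0 (fully open).
Only numpy, scipy, OpenCV 4.12 (cv2) and the standard library are available. Lean on these libraries where they do the work, as an engineer would, in place of code of your own. Each camera call takes 0.05 s, during which the arm holds its last target.

## Working session

There is one attempt and no reset: what is moved stays moved. The work goes in short steps, Python scripts to look and compute and a tool call to move; the robot and the scene stay as the last step left them, time stands still between calls to the robot, and variables do not carry over. Pictures are saved under pics/ and viewed, and the job is handed in when it is done.

Besides the shell and the picture viewer there is one more tool, called after "Call:" as a command line: name --argument value ..., lists and objects as JSON in quotes. send_rows: Moves the arm, as the interface text tells. Its arguments: {"type":"object","properties":{"commands":{"type":"array","items":{"type":"object","properties":{"translation":{"type":"array","items":{"type":"number"}},"rot":{"type":"array","items":{"type":"number"}},"grip":{"type":"number"}}}},"force":{"type":"number"}},"required":["commands"]}

```bash
mkdir -p pics; ls; cat > h.py <<'E'
from station import *
import numpy as np, cv2
def snap(n,f):
    c=read_camera(n); cv2.imwrite('pics/'+f+'.png',c['pixels'][:,:,::-1]); np.savez('pics/'+f+'.npz',**{k:np.array(c[k]) for k in ('pixels','depth','mtx','extrinsics')}); return c
def load(f): return dict(np.load('pics/'+f+'.npz'))
def ray(c,u,v):
    K=c['mtx'];E=c['extrinsics']
    d=np.array([(u-K[0,2])/K[0,0],-(v-K[1,2])/K[1,1],-1.0])
    return E[:3,3],E[:3,:3]@d
def onz(c,u,v,z):
    o,d=ray(c,u,v); return o+d*(z-o[2])/d[2]
def dep(c,u,v):
    o,d=ray(c,u,v); return o+d*c['depth'][int(v),int(u)]
def proj(c,P):
    E=c['extrinsics'];p=E[:3,:3].T@(np.array(P)-E[:3,3]);K=c['mtx']
    return np.array([K[0,2]+K[0,0]*p[0]/-p[2],K[1,2]+K[1,1]*(-p[1])/-p[2]])
E
python3 - <<'E'
from h import *
for n in('scene','top','wrist'):
    c=snap(n,n+'0'); print(n,c['mtx'].round(1).tolist(),c['extrinsics'].round(3).tolist(),[k for k in c])
o=get_obs(); print({k:np.round(v,3).tolist() for k,v in o.items()})
E
```

```text
pics
scene [[402.4, 0.0, 278.7], [0.0, 402.4, 212.0], [0.0, 0.0, 1.0]] [[-0.602, -0.689, 0.404, 0.922], [0.799, -0.521, 0.3, 0.42], [0.004, 0.503, 0.864, 1.131], [0.0, 0.0, 0.0, 1.0]] ['pixels', 'depth', 'mtx', 'extrinsics']
top [[523.4, 0.0, 278.7], [0.0, 523.4, 213.6], [0.0, 0.0, 1.0]] [[-0.006, 0.99, -0.139, 0.214], [-1.0, -0.005, 0.008, 0.055], [0.007, 0.139, 0.99, 1.657], [0.0, 0.0, 0.0, 1.0]] ['pixels', 'depth', 'mtx', 'extrinsics']
wrist [[331.1, 0.0, 277.7], [0.0, 331.1, 204.1], [0.0, 0.0, 1.0]] [[0.256, -0.93, -0.266, 0.105], [0.967, 0.246, 0.071, 0.668], [-0.001, -0.275, 0.961, 0.373], [0.0, 0.0, 0.0, 1.0]] ['pixels', 'depth', 'mtx', 'extrinsics']
{'t': 0.15, 'q': [-1.419, 0.478, 0.022, 1.556, -0.012, 1.109, -0.083], 'joint_vel': [-0.001, -0.002, -0.001, -0.003, 0.0, -0.001, 0.001], 'joint_torque': [0.003, -59.692, 1.61, -28.149, 0.013, 0.007, 0.0], 'eef_pos': [0.173, 0.652, 0.248], 'tool_rot': [0.0, 0.793, 0.61, -0.001], 'contact_force': [0.085, -0.48, 0.478], 'torque': [-0.017, 0.008, -0.003], 'gripper_width': 1.003}
```

View pics/scene0.png

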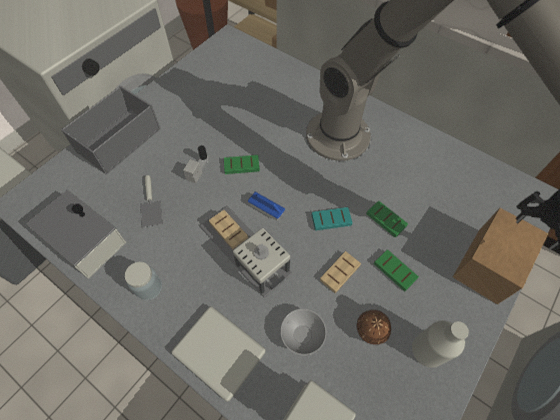

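View pics/top0.png

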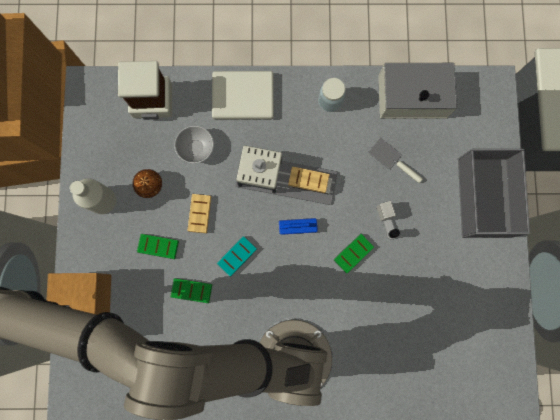

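View pics/wrist0.png

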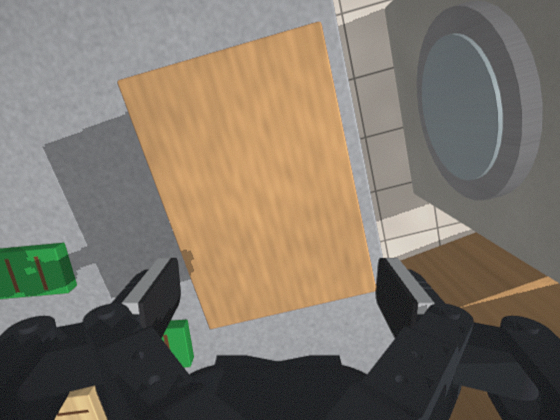

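The top view shows board_top at (199,213), the dock with hood at (260,168), and board_low on the tray at (312,180). The crank is at (389,215) with its knob towards (393,233), and the brush is at (298,226). I'll measure these in both views.

```bash
cat > m1.py <<'E'
from h import *
rois={'top':{'bt':(180,185,220,242),'bl':(285,160,340,200)},'scene':{'bt':(310,240,370,300),'bl':(200,200,255,255)}}
for n in rois:
    c=load(n+'0'); hsv=cv2.cvtColor(c['pixels'],cv2.COLOR_RGB2HSV)
    for k,(a,b,d,e) in rois[n].items():
        m=np.zeros(hsv.shape[:2],np.uint8)
        s=cv2.inRange(hsv,(8,60,90),(28,255,255)); m[b:e,a:d]=s[b:e,a:d]
        m=cv2.morphologyEx(m,cv2.MORPH_CLOSE,np.ones((5,5)))
        cs,_=cv2.findContours(m,cv2.RETR_EXTERNAL,cv2.CHAIN_APPROX_NONE)
        C=max(cs,key=cv2.contourArea)
        z=.02 if k=='bt' else .05
        P=np.array([onz(c,p[0][0],p[0][1],z)[:2] for p in C])
        r=cv2.minAreaRect((P*1000).astype(np.float32))
        M=cv2.moments(C);u,v=M['m10']/M['m00'],M['m01']/M['m00']
        ys,xs=np.nonzero(m); pz=[dep(c,x,y)[2] for x,y in zip(xs,ys) if c['depth'][y,x]>0]
        print(n,k,r,(round(u),round(v)),'depth z med',np.round(np.percentile(pz,[10,50,90]),4))
    for nm,(a,b,d,e),z in []: pass
for n,r in (('top',(230,140,400,240)),('scene',(180,140,300,300))):
    c=load(n+'0');a,b,d,e=r
    im=cv2.resize(c['pixels'][b:e,a:d],None,fx=4.5 if n=='top' else 3.7,fy=4.5 if n=='top' else 3.7,interpolation=cv2.INTER_CUBIC)
    cv2.imwrite(f'pics/z_{n}.png',im[:,:,::-1])
E
python3 m1.py
```

```text
top bt ((448.2383728027344, 294.21649169921875), (63.36376190185547, 121.87613677978516), 83.87388610839844) (199, 213) depth z med [0.0132 0.0192 0.0242]
top bl ((549.2416381835938, -51.22106170654297), (121.87639617919922, 64.51325225830078), 77.64580535888672) (309, 179) depth z med [0.0422 0.0484 0.0537]
scene bt ((454.58612060546875, 298.7165832519531), (61.83045196533203, 124.14220428466797), 84.12236022949219) (340, 272) depth z med [0.0156 0.0201 0.0227]
scene bl ((555.742919921875, -44.776283264160156), (126.3809814453125, 61.11621856689453), 77.50792694091797) (228, 229) depth z med [0.0454 0.0497 0.0524]
```

View pics/z_top.png

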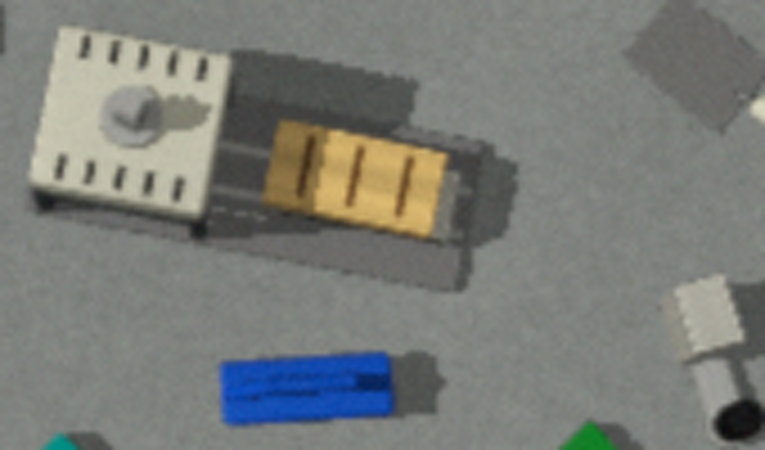

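View pics/z_scene.png

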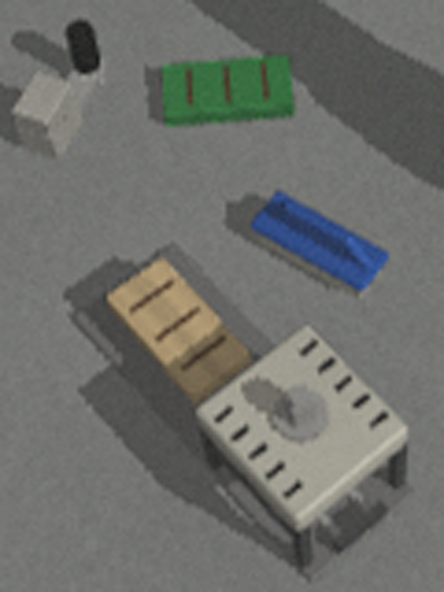

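```bash
cat >> h.py <<'E'
from scipy.spatial.transform import Rotation as Ro
def state():
    o=get_obs(); w,x,y,z=o['tool_rot']; R=Ro.from_quat([x,y,z,w]).as_matrix(); return o,R
def plan(target,yaw=None,n=5):
    """n equal rows: tool translation(m), rot z deg; yaw=angle of tool x in world deg"""
    o,R=state(); p=np.array(o['eef_pos']); cur=np.degrees(np.arctan2(R[1,0],R[0,0]))
    dy=0 if yaw is None else (yaw-cur+90)%180-90
    d=(np.array(target)-p)/n
    print('p',p.round(4),'yaw',round(cur,2),'dyaw',round(dy,2),'q',np.round(o['q'],2),'F',np.round(o['contact_force'],1),'t',round(o['t'],2),'grip',round(o['gripper_width'],3))
    for i in range(n):
        a=np.radians(cur+dy*i/n)  # tool-down frame
        x=np.array([np.cos(a),np.sin(a),0]); y=np.array([np.sin(a),-np.cos(a),0])
        print([round(float(d@x),4),round(float(d@y),4),round(float(-d[2]),4)],round(-dy/n,2))
    e=R[:,2]; print('tilt',e.round(4))
E
python3 -c "
from h import *
plan([.451,.297,.25],84,15)"
```

```text
p [0.1733 0.6519 0.2476] yaw 75.11 dyaw 8.89 q [-1.42  0.48  0.02  1.56 -0.01  1.11 -0.08] F [ 0.1 -0.5  0.5] t 0.15 grip 1.003
[-0.0181, 0.024, -0.0002] -0.59
[-0.0184, 0.0238, -0.0002] -0.59
[-0.0186, 0.0236, -0.0002] -0.59
[-0.0188, 0.0234, -0.0002] -0.59
[-0.0191, 0.0232, -0.0002] -0.59
[-0.0193, 0.023, -0.0002] -0.59
[-0.0196, 0.0228, -0.0002] -0.59
[-0.0198, 0.0226, -0.0002] -0.59
[-0.02, 0.0224, -0.0002] -0.59
[-0.0203, 0.0222, -0.0002] -0.59
[-0.0205, 0.022, -0.0002] -0.59
[-0.0207, 0.0218, -0.0002] -0.59
[-0.0209, 0.0215, -0.0002] -0.59
[-0.0212, 0.0213, -0.0002] -0.59
[-0.0214, 0.0211, -0.0002] -0.59
tilt [-3.0e-04 -1.3e-03 -1.0e+00]
```

Call:
send_rows --commands '[{"translation": [-0.018,0.024,0],"rot": [0,0,-0.6],"grip": 0.085},{"translation": [-0.027,0.034,0],"rot": [0,0,-0.9],"grip": 0.085},{"translation": [-0.027,0.034,0],"rot": [0,0,-0.9],"grip": 0.085},{"translation": [-0.027,0.034,0],"rot": [0,0,-0.9],"grip": 0.085},{"translation": [-0.027,0.034,0],"rot": [0,0,-0.9],"grip": 0.085}]' --force 40

```text
t: 0.57
eef_pos: [0.2967, 0.4967, 0.248]
tool_rot: [0.0, 0.769, 0.639, -0.0]
contact_force: [1.3, 0.6, -0.1]
gripper_width: 0.995
```

```bash
python3 -c "
from h import *
plan([.451,.297,.25],84,7)"
```

```text
p [0.2967 0.4967 0.248 ] yaw 79.39 dyaw 4.61 q [-1.18  0.32  0.05  1.79 -0.02  1.03  0.26] F [ 1.3  0.6 -0.1] t 0.57 grip 0.995
[-0.024, 0.0269, -0.0003] -0.66
[-0.0243, 0.0267, -0.0003] -0.66
[-0.0246, 0.0264, -0.0003] -0.66
[-0.0249, 0.0261, -0.0003] -0.66
[-0.0252, 0.0258, -0.0003] -0.66
[-0.0255, 0.0255, -0.0003] -0.66
[-0.0258, 0.0252, -0.0003] -0.66
tilt [-2.e-04 -5.e-04 -1.e+00]
```

Call:
send_rows --commands '[{"translation": [-0.0285,0.031,0],"rot": [0,0,-0.8],"grip": 0.085},{"translation": [-0.0285,0.031,0],"rot": [0,0,-0.8],"grip": 0.085},{"translation": [-0.0285,0.0305,0],"rot": [0,0,-0.8],"grip": 0.085},{"translation": [-0.0285,0.0305,0],"rot": [0,0,-0.8],"grip": 0.085},{"translation": [-0.0285,0.0305,0],"rot": [0,0,-0.8],"grip": 0.085}]'

```text
t: 0.98
eef_pos: [0.425, 0.3326, 0.2483]
tool_rot: [-0.0, 0.747, 0.665, -0.0]
contact_force: [1.1, 0.3, 0.4]
gripper_width: 0.993
```

Call:
send_rows --commands '[{"translation": [-0.0305,0.029,0],"rot": [0,0,-0.6],"grip": 0.085},{"translation": [0,0,0],"rot": [0,0,0],"grip": 0.085},{"translation": [0,0,0],"rot": [0,0,0],"grip": 0.085},{"translation": [0,0,0],"rot": [0,0,0],"grip": 0.085},{"translation": [0,0,0],"rot": [0,0,0],"grip": 0.085}]'

```text
t: 1.4
eef_pos: [0.4483, 0.3025, 0.2481]
tool_rot: [-0.0, 0.743, 0.669, -0.0]
contact_force: [0.3, 0.6, -0.2]
gripper_width: 0.994
```

```bash
python3 -c "
from h import *
snap('wrist','w1')
plan([.451,.297,.25],84,5)"
```

```text
p [0.4482 0.3027 0.2481] yaw 84.07 dyaw -0.07 q [-0.84  0.26  0.15  1.89 -0.05  1.    0.8 ] F [ 0.3  1.2 -0. ] t 1.45 grip 0.993
[-0.0011, 0.0007, -0.0004] 0.01
[-0.0011, 0.0007, -0.0004] 0.01
[-0.0011, 0.0007, -0.0004] 0.01
[-0.0011, 0.0007, -0.0004] 0.01
[-0.0011, 0.0007, -0.0004] 0.01
tilt [-6.e-04  2.e-04 -1.e+00]
```

View pics/w1.png

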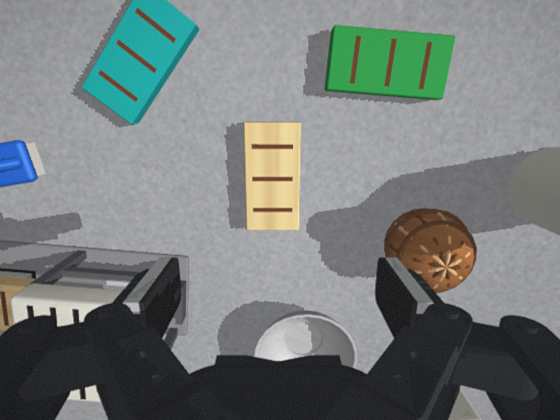

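The wrist view shows the board upright at about (272,176), with its corners near (245,122) and (300,230). The ball is at (430,250).

```bash
cat > m2.py <<'E'
from h import *
import sys
def board(f,roi,z,show=True):
    c=load(f); hsv=cv2.cvtColor(c['pixels'],cv2.COLOR_RGB2HSV); a,b,d,e=roi
    s=cv2.inRange(hsv,(8,45,60),(30,255,255)); m=np.zeros_like(s); m[b:e,a:d]=s[b:e,a:d]
    m=cv2.morphologyEx(m,cv2.MORPH_CLOSE,np.ones((11,11)))
    C=max(cv2.findContours(m,cv2.RETR_EXTERNAL,cv2.CHAIN_APPROX_NONE)[0],key=cv2.contourArea)
    P=np.array([onz(c,p[0][0],p[0][1],z)[:2] for p in C])
    r=cv2.minAreaRect((P*1000).astype(np.float32))
    ys,xs=np.nonzero(cv2.erode(m,np.ones((5,5)))); pz=[dep(c,x,y)[2] for x,y in zip(xs,ys) if c['depth'][y,x]>0]
    print(f,'ctr',np.round(r[0],1),'size',np.round(r[1],1),'ang',round(r[2],1),'z',np.round(np.percentile(pz,[10,50,90]),4),'bbox',cv2.boundingRect(C))
    print('  corners px',np.round(cv2.boxPoints(cv2.minAreaRect(C))).tolist())
if __name__=='__main__': board('w1',(225,105,320,245),.02)
E
python3 m2.py
```

```text
w1 ctr [449.5 294.7] size [ 59.9 119.2] ang 84.1 z [0.0193 0.0202 0.0212] bbox (244, 122, 57, 109)
  corners px [[244.0, 122.0], [300.0, 122.0], [300.0, 230.0], [244.0, 230.0]]
```

Call:
send_rows --commands '[{"translation": [-0.004,0.001,0.03],"rot": [0,0,0],"grip": 0.085},{"translation": [-0.004,0.0015,0.04],"rot": [0,0,0],"grip": 0.085},{"translation": [0,0,0.04],"rot": [0,0,0],"grip": 0.085},{"translation": [0,0,0.04],"rot": [0,0,0],"grip": 0.085},{"translation": [0,0,0.02],"rot": [0,0,0],"grip": 0.085}]'

```text
t: 1.87
eef_pos: [0.4479, 0.2929, 0.0742]
tool_rot: [-0.0, 0.743, 0.67, -0.003]
contact_force: [-0.4, 1.4, -0.3]
gripper_width: 0.994
```

Call:
send_rows --commands '[{"translation": [0,0,0.02],"rot": [0,0,0],"grip": 0.085},{"translation": [0,0,0.02],"rot": [0,0,0],"grip": 0.085},{"translation": [0,0,0.015],"rot": [0,0,0],"grip": 0.085},{"translation": [0,0,0],"rot": [0,0,0],"grip": 0.085},{"translation": [0,0,0],"rot": [0,0,0],"grip": 0.085}]'

```text
t: 2.28
eef_pos: [0.4499, 0.2938, 0.0228]
tool_rot: [-0.0, 0.743, 0.669, -0.001]
contact_force: [-0.1, 0.1, 0.6]
gripper_width: 0.999
```

```bash
python3 -c "
from h import *
snap('wrist','w2')
plan([.4497,.2947,.021],84.1,1)"
```

```text
p [0.4507 0.294  0.0237] yaw 84.0 dyaw 0.1 q [-0.77  0.58  0.1   2.04 -0.11  0.53  0.87] F [-0.8 -0.2  0.1] t 2.33 grip 0.995
[0.0006, -0.0011, 0.0027] -0.1
tilt [-0.e+00  4.e-04 -1.e+00]
```

View pics/w2.png

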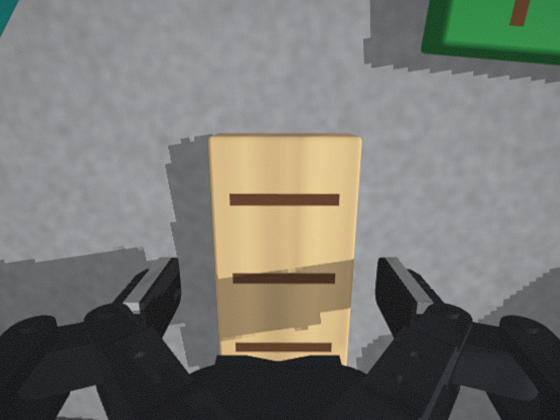

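The open fingers straddle the board at the middle groove (row 278), so I'll lower slightly and close.

Call:
send_rows --commands '[{"translation": [0,-0.001,0.003],"rot": [0,0,0],"grip": 0.085},{"translation": [0,0,0],"rot": [0,0,0],"grip": 0.05},{"translation": [0,0,0],"rot": [0,0,0],"grip": 0.05},{"translation": [0,0,0],"rot": [0,0,0],"grip": 0.05},{"translation": [0,0,0],"rot": [0,0,0],"grip": 0.05}]' --force 40

```text
t: 2.75
eef_pos: [0.4504, 0.2938, 0.0214]
tool_rot: [-0.0, 0.744, 0.669, 0.001]
contact_force: [-1.6, 1.4, 6.4]
gripper_width: 0.688
```

Call:
send_rows --commands '[{"translation": [0,0,0],"rot": [0,0,0],"grip": 0.05},{"translation": [0,0,0],"rot": [0,0,0],"grip": 0.05},{"translation": [0,0,-0.01],"rot": [0,0,0],"grip": 0.05},{"translation": [0,0,-0.02],"rot": [0,0,0],"grip": 0.05},{"translation": [0,0,-0.03],"rot": [0,0,0],"grip": 0.05}]'

```text
t: 3.17
eef_pos: [0.4485, 0.2918, 0.0797]
tool_rot: [-0.0, 0.744, 0.669, -0.002]
contact_force: [1.3, 0.5, -0.6]
gripper_width: 0.688
```

```bash
python3 -c "
from h import *
snap('wrist','w3')
plan([.4497,.2947,.021],84.1,1)
c=load('top0')
print('shaft top', onz(c,260,164,.154), onz(c,259,167,.122))"
```

```text
p [0.4519 0.2941 0.0861] yaw 83.86 dyaw 0.24 q [-0.79  0.47  0.13  2.02 -0.1   0.65  0.86] F [0.5 1.1 3.3] t 3.22 grip 0.689
[0.0004, -0.0023, 0.0651] -0.24
tilt [ 0.004   0.0033 -1.    ]
shaft top [0.57354901 0.09769924 0.154     ] [0.57199751 0.10160638 0.122     ]
```

View pics/w3.png

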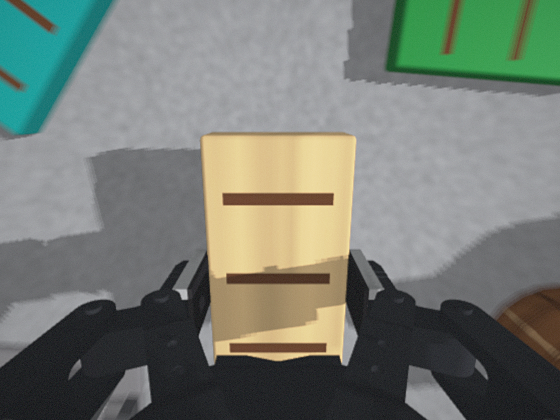

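The board is held at 0.69 opening, as expected for 60 mm. Next I'll lift it and go to a vantage beside the lower board.

```bash
python3 -c "
from h import *
plan([.66,-.072,.27],-12.4,15)"
```

```text
p [0.4519 0.2941 0.0861] yaw 83.86 dyaw 83.74 q [-0.79  0.47  0.13  2.02 -0.1   0.65  0.86] F [0.5 1.1 3.3] t 3.22 grip 0.689
[-0.0228, 0.0164, -0.0123] -5.58
[-0.0243, 0.0141, -0.0123] -5.58
[-0.0255, 0.0117, -0.0123] -5.58
[-0.0265, 0.0091, -0.0123] -5.58
[-0.0273, 0.0065, -0.0123] -5.58
[-0.0278, 0.0038, -0.0123] -5.58
[-0.028, 0.0011, -0.0123] -5.58
[-0.028, -0.0016, -0.0123] -5.58
[-0.0277, -0.0043, -0.0123] -5.58
[-0.0272, -0.007, -0.0123] -5.58
[-0.0264, -0.0096, -0.0123] -5.58
[-0.0253, -0.0122, -0.0123] -5.58
[-0.024, -0.0146, -0.0123] -5.58
[-0.0225, -0.0168, -0.0123] -5.58
[-0.0207, -0.0189, -0.0123] -5.58
tilt [ 0.004   0.0033 -1.    ]
```

```bash
sed -i 's/def plan(target,yaw=None,n=5):/def plan(target,yaw=None,n=5,mod=360):/; s/(yaw-cur+90)%180-90/(yaw-cur+mod\/2)%mod-mod\/2/' h.py
```

Call:
send_rows --commands '[{"translation": [0,0,-0.035],"rot": [0,0,6],"grip": 0.05},{"translation": [0,0,-0.038],"rot": [0,0,7],"grip": 0.05},{"translation": [0,0,-0.038],"rot": [0,0,7],"grip": 0.05},{"translation": [0,0,-0.038],"rot": [0,0,7],"grip": 0.05},{"translation": [0,0,-0.038],"rot": [0,0,7],"grip": 0.05}]'

```text
t: 3.63
eef_pos: [0.4495, 0.2924, 0.2699]
tool_rot: [-0.0, 0.908, 0.419, 0.0]
contact_force: [0.6, 1.5, -1.0]
gripper_width: 0.69
```

```bash
python3 -c "
from h import *
plan([.66,-.072,.28],-12.4,12)"
```

```text
p [0.4495 0.2924 0.2699] yaw 49.54 dyaw -61.94 q [-0.96  0.23  0.31  1.88 -0.08  1.04  0.25] F [ 0.6  1.5 -1. ] t 3.63 grip 0.69
[-0.0117, 0.0331, -0.0008] 5.16
[-0.0087, 0.034, -0.0008] 5.16
[-0.0056, 0.0346, -0.0008] 5.16
[-0.0025, 0.035, -0.0008] 5.16
[0.0007, 0.0351, -0.0008] 5.16
[0.0038, 0.0349, -0.0008] 5.16
[0.007, 0.0344, -0.0008] 5.16
[0.01, 0.0336, -0.0008] 5.16
[0.013, 0.0326, -0.0008] 5.16
[0.0159, 0.0313, -0.0008] 5.16
[0.0186, 0.0297, -0.0008] 5.16
[0.0212, 0.0279, -0.0008] 5.16
tilt [ 0.e+00  7.e-04 -1.e+00]
```

Call:
send_rows --commands '[{"translation": [-0.012,0.033,0],"rot": [0,0,5],"grip": 0.05},{"translation": [-0.009,0.034,0],"rot": [0,0,5],"grip": 0.05},{"translation": [-0.006,0.0345,0],"rot": [0,0,5],"grip": 0.05},{"translation": [-0.003,0.035,0],"rot": [0,0,5],"grip": 0.05},{"translation": [0,0.035,0],"rot": [0,0,5],"grip": 0.05}]'

```text
t: 4.05
eef_pos: [0.5379, 0.1394, 0.2682]
tool_rot: [-0.0, 0.977, 0.214, 0.0]
contact_force: [0.8, 0.8, -1.1]
gripper_width: 0.691
```

Call:
send_rows --commands '[{"translation": [0.004,0.035,0],"rot": [0,0,5],"grip": 0.05},{"translation": [0.007,0.0345,0],"rot": [0,0,5],"grip": 0.05},{"translation": [0.01,0.034,0],"rot": [0,0,5],"grip": 0.05},{"translation": [0.013,0.033,0],"rot": [0,0,6],"grip": 0.05},{"translation": [0.016,0.031,0],"rot": [0,0,6],"grip": 0.05}]'

```text
t: 4.47
eef_pos: [0.6296, -0.011, 0.268]
tool_rot: [-0.0, 1.0, -0.021, 0.0]
contact_force: [0.9, -0.4, -1.7]
gripper_width: 0.691
```

```bash
python3 -c "
from h import *
plan([.66,-.072,.28],-12.4,3)"
```

```text
p [ 0.6296 -0.011   0.268 ] yaw -2.38 dyaw -10.02 q [-0.53  0.43  0.61  1.68 -0.27  1.11  0.12] F [ 0.9 -0.4 -1.7] t 4.47 grip 0.691
[0.011, 0.0199, -0.004] 3.34
[0.0121, 0.0192, -0.004] 3.34
[0.0132, 0.0185, -0.004] 3.34
tilt [ 4.e-04  8.e-04 -1.e+00]
```

Call:
send_rows --commands '[{"translation": [0.011,0.017,-0.004],"rot": [0,0,3],"grip": 0.05},{"translation": [0.012,0.016,-0.004],"rot": [0,0,3],"grip": 0.05},{"translation": [0.013,0.016,-0.004],"rot": [0,0,2],"grip": 0.05},{"translation": [0,0,0],"rot": [0,0,0],"grip": 0.05},{"translation": [0,0,0],"rot": [0,0,0],"grip": 0.05}]'

```text
t: 4.88
eef_pos: [0.6607, -0.0629, 0.2798]
tool_rot: [0.0, 0.996, -0.089, 0.0]
contact_force: [0.4, -0.2, -1.4]
gripper_width: 0.688
```

```bash
python3 -c "
from h import *
snap('wrist','w4')
plan([.66,-.072,.28],-12.4,1)"
```

```text
p [ 0.6604 -0.0613  0.2794] yaw -10.09 dyaw -2.31 q [-0.45  0.49  0.65  1.58 -0.32  1.17  0.09] F [-0.   0.6 -1.7] t 4.93 grip 0.69
[0.0015, 0.0106, -0.0006] 2.31
tilt [-4.e-04  8.e-04 -1.e+00]
```

View pics/w4.png

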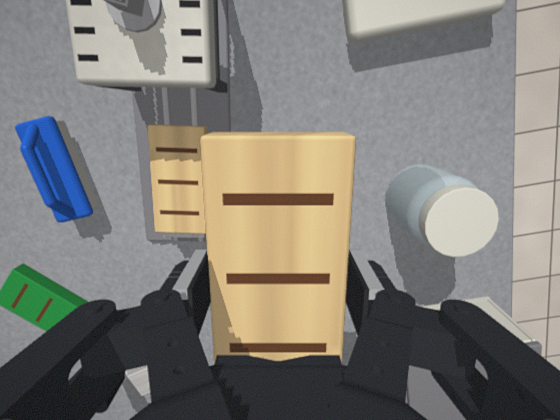

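The lower board is at cols 150-205, partly hidden by the held one. I'll shift further sideways.

Call:
send_rows --commands '[{"translation": [0.02,-0.01,0],"rot": [0,0,1],"grip": 0.05},{"translation": [0.03,-0.015,0],"rot": [0,0,1.3],"grip": 0.05},{"translation": [0,0,0],"rot": [0,0,0],"grip": 0.05},{"translation": [0,0,0],"rot": [0,0,0],"grip": 0.05},{"translation": [0,0,0],"rot": [0,0,0],"grip": 0.05}]'

```text
t: 5.35
eef_pos: [0.7139, -0.0451, 0.2788]
tool_rot: [-0.0, 0.994, -0.107, -0.001]
contact_force: [-0.5, -0.0, -1.2]
gripper_width: 0.688
```

```bash
python3 -c "
from h import *
snap('wrist','w5')
plan([.66,-.072,.28],-12.4,1)"
```

```text
p [ 0.7136 -0.0458  0.2792] yaw -12.35 dyaw -0.05 q [-0.42  0.59  0.64  1.44 -0.36  1.23  0.04] F [-0.5 -0.6 -1.3] t 5.4 grip 0.686
[-0.0468, 0.037, -0.0008] 0.05
tilt [-1.e-03  2.e-04 -1.e+00]
```

View pics/w5.png

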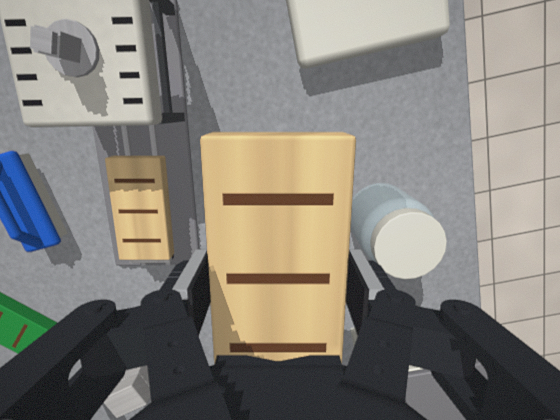

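```bash
python3 - <<'E'
from h import *
from m2 import board
board('w5',(100,145,180,268),.05)
board('w4',(140,115,203,240),.05)
c=load('w5')
im=cv2.resize(c['pixels'][0:270,0:200],None,fx=2.2*1.0,fy=2.2,interpolation=cv2.INTER_CUBIC)
cv2.imwrite('pics/w5z.png',im[:,:,::-1])
# held board: centre in wrist image at its top plane
o,R=state()
for f in('w3','w5'):
    c=load(f)
    print(f,[tuple(np.round(x,1)) for x in []])
# held board top face: edges
hsv=cv2.cvtColor(c['pixels'],cv2.COLOR_RGB2HSV)
E
```

```text
w5 ctr [555.3 -50.9] size [121.3  65.5] ang 77.7 z [0.0486 0.0498 0.0508] bbox (105, 155, 69, 105)
  corners px [[104.0, 156.0], [164.0, 150.0], [175.0, 258.0], [115.0, 264.0]]
w4 ctr [551.  -50.5] size [120.7  57.4] ang 77.6 z [0.049 0.05  0.051] bbox (147, 124, 56, 110)
  corners px [[147.0, 124.0], [202.0, 124.0], [202.0, 233.0], [147.0, 233.0]]
w3 []
w5 []
```

View pics/w5z.png

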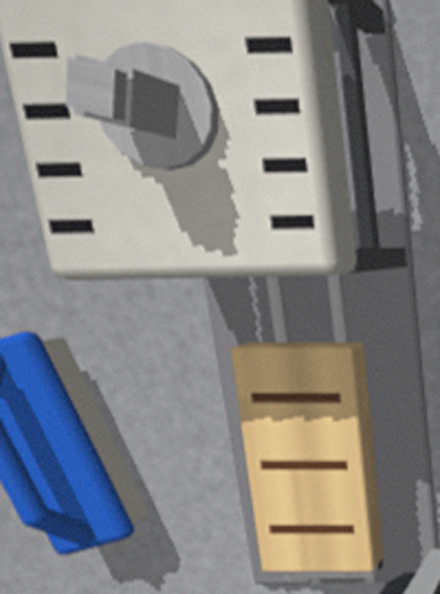

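```bash
python3 - <<'E'
from h import *
c=load('w5'); o,R=state(); p=np.array(o['eef_pos'])
for u,v in((278,278.5),(278,199.5),(278,348),(201,136),(356,136),(272,278)):
    q=onz(c,u,v,p[2]-.0014); print((u,v),((q-p)@R).round(4))
plan([.5527,-.0502,.28],-12.35,5)
E
```

```text
(278, 278.5) [-0.0001  0.0004  0.0014]
(278, 199.5) [-0.0002 -0.0343  0.0014]
(278, 348) [0.     0.0355 0.0014]
(201, 136) [-0.0291 -0.0589  0.0014]
(356, 136) [ 0.0291 -0.0591  0.0014]
(272, 278) [-0.0026  0.0002  0.0014]
p [ 0.7136 -0.0458  0.2792] yaw -12.35 dyaw 0.0 q [-0.42  0.59  0.64  1.44 -0.36  1.23  0.04] F [-0.5 -0.6 -1.3] t 5.4 grip 0.686
[-0.0313, 0.0077, -0.0002] -0.0
[-0.0313, 0.0077, -0.0002] -0.0
[-0.0313, 0.0077, -0.0002] -0.0
[-0.0313, 0.0077, -0.0002] -0.0
[-0.0313, 0.0077, -0.0002] -0.0
tilt [-1.e-03  2.e-04 -1.e+00]
```

Call:
send_rows --commands '[{"translation": [-0.031,0.0077,0.005],"rot": [0,0,0],"grip": 0.05},{"translation": [-0.0315,0.0077,0.015],"rot": [0,0,0],"grip": 0.05},{"translation": [-0.0315,0.0077,0.02],"rot": [0,0,0],"grip": 0.05},{"translation": [-0.0315,0.0077,0.03],"rot": [0,0,0],"grip": 0.05},{"translation": [-0.031,0.0077,0.03],"rot": [0,0,0],"grip": 0.05}]'

```text
t: 5.82
eef_pos: [0.5547, -0.0503, 0.1827]
tool_rot: [-0.001, 0.994, -0.108, 0.001]
contact_force: [0.7, 0.7, -2.0]
gripper_width: 0.684
```

Call:
send_rows --commands '[{"translation": [0,0,0.03],"rot": [0,0,0],"grip": 0.05},{"translation": [0,0,0.03],"rot": [0,0,0],"grip": 0.05},{"translation": [0,0,0.02],"rot": [0,0,0],"grip": 0.05},{"translation": [0,0,0.01],"rot": [0,0,0],"grip": 0.05},{"translation": [0,0,0],"rot": [0,0,0],"grip": 0.05}]'

```text
t: 6.23
eef_pos: [0.5551, -0.05, 0.0912]
tool_rot: [0.0, 0.994, -0.108, -0.002]
contact_force: [0.7, 0.0, -1.8]
gripper_width: 0.69
```

```bash
python3 -c "
from h import *
plan([.5527,-.0502,.0725],-12.35,1);snap('scene','s2');snap('wrist','w6')"
```

```text
p [ 0.5551 -0.05    0.0912] yaw -12.39 dyaw 0.04 q [-0.44  0.55  0.55  1.99 -0.43  0.72  0.16] F [ 0.7  0.  -1.8] t 6.23 grip 0.69
[-0.0023, 0.0007, 0.0187] -0.04
tilt [-3.4e-03  1.0e-04 -1.0e+00]
```

View pics/w6.png

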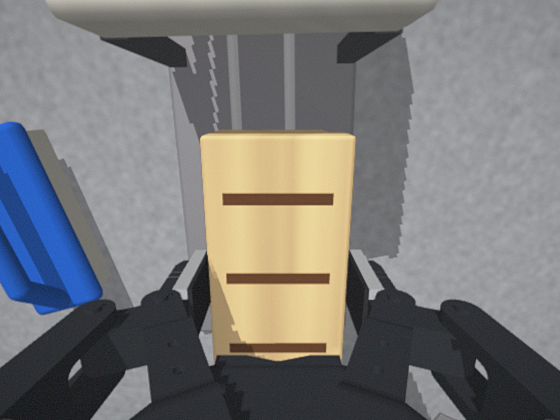

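The far edge of the lower board shows just behind the held one (row 131, cols 210-350), so they are lined up. I'll lower it.

Call:
send_rows --commands '[{"translation": [-0.002,0.0007,0.01],"rot": [0,0,0],"grip": 0.05},{"translation": [0,0,0.005],"rot": [0,0,0],"grip": 0.05},{"translation": [0,0,0.003],"rot": [0,0,0],"grip": 0.05},{"translation": [0,0,0],"rot": [0,0,0],"grip": 0.05},{"translation": [0,0,0],"rot": [0,0,0],"grip": 0.05}]'

```text
t: 6.75
eef_pos: [0.5549, -0.0503, 0.0745]
tool_rot: [0.0, 0.994, -0.108, -0.0]
contact_force: [-0.6, 0.8, -1.2]
gripper_width: 0.691
```

```bash
python3 -c "
from h import *
plan([.5527,-.0502,.0715],-12.35,1);snap('scene','s2')
import cv2
c=load('s2');cv2.imwrite('pics/s2z.png',cv2.resize(c['pixels'][170:300,170:320],None,fx=5,fy=4.6)[:,:,::-1])"
```

```text
p [ 0.5549 -0.0503  0.0745] yaw -12.39 dyaw 0.04 q [-0.43  0.57  0.53  2.   -0.45  0.68  0.18] F [-0.6  0.8 -1.2] t 6.75 grip 0.691
[-0.0022, 0.0003, 0.003] -0.04
tilt [-0. -0. -1.]
```

View pics/s2z.png

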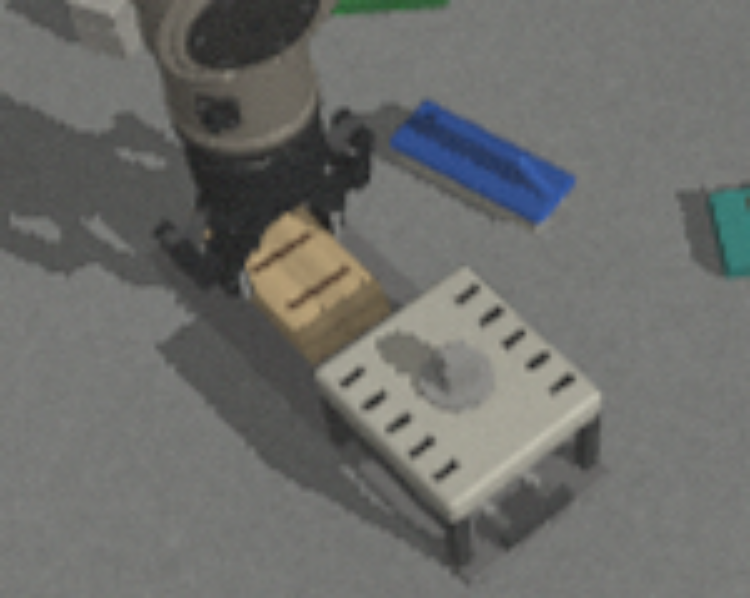

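Call:
send_rows --commands '[{"translation": [-0.002,0,0],"rot": [0,0,0],"grip": 0.05},{"translation": [0,0,0.002],"rot": [0,0,0],"grip": 0.05},{"translation": [0,0,0.0015],"rot": [0,0,0],"grip": 0.05},{"translation": [0,0,0],"rot": [0,0,0],"grip": 0.05},{"translation": [0,0,0],"rot": [0,0,0],"grip": 0.05}]'

```text
t: 7.22
eef_pos: [0.5529, -0.0498, 0.0715]
tool_rot: [-0.0, 0.994, -0.108, 0.0]
contact_force: [-1.8, 0.6, 4.8]
gripper_width: 0.693
```

```bash
python3 -c "
from h import *
plan([.5527,-.0502,.0715],-12.35,1)"
```

```text
p [ 0.5529 -0.0498  0.0715] yaw -12.39 dyaw 0.04 q [-0.43  0.58  0.53  2.01 -0.46  0.68  0.18] F [-1.8  0.6  4.8] t 7.22 grip 0.693
[-0.0001, 0.0004, -0.0] -0.04
tilt [ 1.e-04  6.e-04 -1.e+00]
```

Call:
send_rows --commands '[{"translation": [0,0,0],"rot": [0,0,0],"grip": 0.085},{"translation": [0,0,0],"rot": [0,0,0],"grip": 0.085},{"translation": [0,0,0],"rot": [0,0,0],"grip": 0.085},{"translation": [0,0,0],"rot": [0,0,0],"grip": 0.085},{"translation": [0,0,-0.01],"rot": [0,0,0],"grip": 0.085}]'

```text
t: 7.63
eef_pos: [0.5517, -0.0497, 0.0798]
tool_rot: [0.0, 0.994, -0.108, -0.001]
contact_force: [-0.6, 0.1, 0.3]
gripper_width: 0.995
```

Call:
send_rows --commands '[{"translation": [0,0,-0.03],"rot": [0,0,0],"grip": 0.085},{"translation": [0,0,-0.04],"rot": [0,0,0],"grip": 0.085},{"translation": [0,0,-0.04],"rot": [0,0,0],"grip": 0.085},{"translation": [0,0,-0.04],"rot": [0,0,0],"grip": 0.085},{"translation": [0,0,-0.03],"rot": [0,0,0],"grip": 0.085}]'

```text
t: 8.05
eef_pos: [0.5534, -0.0506, 0.2649]
tool_rot: [-0.0, 0.994, -0.108, 0.002]
contact_force: [0.8, -0.4, 0.4]
gripper_width: 0.992
```

Call:
send_rows --commands '[{"translation": [0,-0.03,-0.02],"rot": [0,0,0],"grip": 0.085},{"translation": [0,-0.03,-0.01],"rot": [0,0,0],"grip": 0.085},{"translation": [0,0,0],"rot": [0,0,0],"grip": 0.085},{"translation": [0,0,0],"rot": [0,0,0],"grip": 0.085},{"translation": [0,0,0],"rot": [0,0,0],"grip": 0.085}]'

```text
t: 8.47
eef_pos: [0.5653, 0.0083, 0.2911]
tool_rot: [0.0, 0.994, -0.108, -0.0]
contact_force: [0.8, -0.2, 0.1]
gripper_width: 0.998
```

```bash
python3 -c "
from h import *
snap('wrist','w7')
plan([.5527,-.0502,.0715],-12.35,1)"
```

```text
p [0.5652 0.0076 0.2908] yaw -12.46 dyaw 0.11 q [-0.68  0.3   0.7   1.81 -0.21  1.11 -0.13] F [ 0.4  0.4 -0.8] t 8.52 grip 0.995
[0.0003, 0.0592, 0.2193] -0.11
tilt [-8.e-04 -5.e-04 -1.e+00]
```

View pics/w7.png

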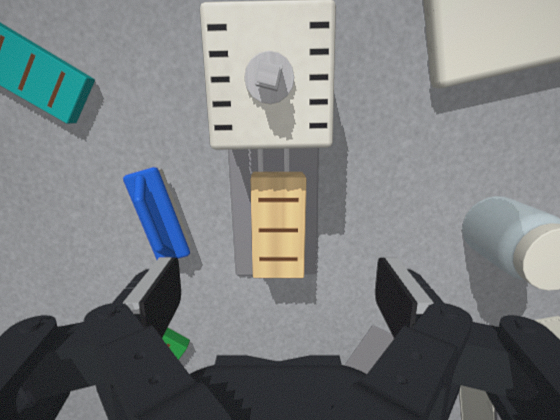

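The pile at (278,225) looks square, and the shaft on its collar is at (269,77). Now the shaft in detail.

```bash
python3 - <<'E'
from h import *
from m2 import board
board('w7',(240,165,315,285),.07)
c=load('w7'); print(c['extrinsics'][:3,3])
im=cv2.resize(c['pixels'][40:115,230:310],None,fx=8,fy=8,interpolation=cv2.INTER_CUBIC)
cv2.imwrite('pics/w7z.png',im[:,:,::-1])
d=c['depth'][45:110,235:305]
for v in range(50,106,5): print(v,[int(1000*dep(c,u,v)[2]) for u in range(240,300,4)])
E
```

```text
w7 ctr [553.4 -47.8] size [123.4  60.4] ang 77.7 z [0.069 0.07  0.071] bbox (250, 172, 57, 106)
  corners px [[250.0, 172.0], [306.0, 172.0], [306.0, 277.0], [250.0, 277.0]]
[0.57950683 0.07452435 0.41666378]
50 [116, 116, 116, 116, 116, 115, 114, 116, 116, 115, 116, 116, 115, 115, 116]
55 [116, 115, 115, 116, 122, 121, 122, 120, 123, 121, 121, 116, 117, 115, 115]
60 [116, 117, 116, 122, 122, 148, 121, 123, 121, 121, 122, 122, 114, 115, 115]
65 [115, 114, 122, 122, 123, 155, 153, 153, 154, 155, 148, 120, 121, 115, 115]
70 [115, 115, 122, 122, 122, 154, 154, 155, 153, 152, 147, 123, 123, 122, 116]
75 [116, 116, 122, 121, 147, 153, 154, 154, 153, 153, 138, 121, 122, 122, 115]
80 [114, 115, 122, 121, 416, 154, 154, 153, 153, 153, 123, 122, 121, 122, 116]
85 [115, 116, 123, 120, 137, 147, 148, 148, 153, 146, 121, 121, 122, 121, 115]
90 [116, 115, 121, 121, 122, 122, 121, 121, 121, 137, 121, 121, 122, 116, 117]
95 [115, 116, 115, 122, 120, 121, 122, 121, 122, 122, 120, 121, 115, 115, 116]
100 [115, 115, 117, 115, 116, 120, 122, 121, 121, 122, 120, 116, 115, 115, 117]
105 [115, 115, 115, 116, 114, 116, 116, 116, 116, 115, 117, 116, 114, 116, 114]
```

View pics/w7z.png

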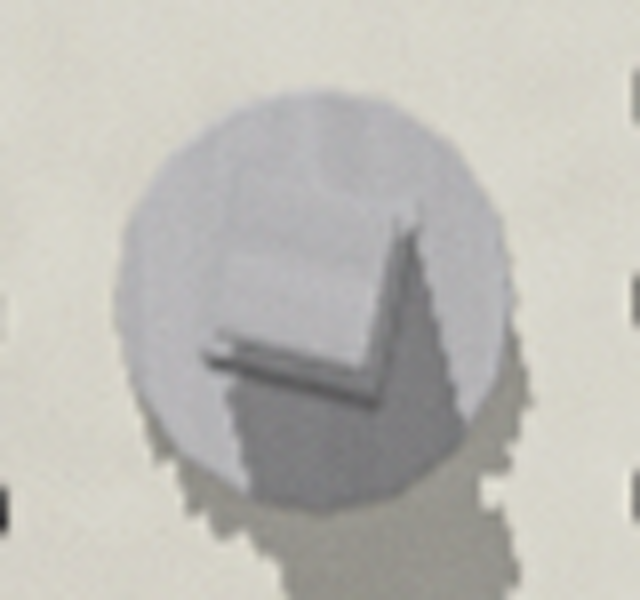

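```bash
cat > shaft.py <<'E'
from h import *
def shaft(f,roi):
    c=load(f);a,b,d,e=roi
    pts=np.array([[*dep(c,u,v)] for v in range(b,e) for u in range(a,d) if 0<c['depth'][v,u]<.4])
    for lo,hi in((.150,.158),(.1445,.150),(.119,.1255)):
        q=pts[(pts[:,2]>lo)&(pts[:,2]<hi)]
        r=cv2.minAreaRect((q[:,:2]*1000).astype(np.float32)); cc=cv2.minEnclosingCircle((q[:,:2]*1000).astype(np.float32))
        print(lo,len(q),np.round(r[0],1),np.round(r[1],1),round(r[2],1),'circ',np.round(cc[0],1),round(cc[1],1))
    q=pts[pts[:,2]>.1445];r=cv2.minAreaRect((q[:,:2]*1000).astype(np.float32));print('all>',np.round(r[0],1),np.round(r[1],1),round(r[2],1))
    # gradient based edges
if __name__=='__main__':
    shaft('w7',(235,45,305,112))
    c=load('w7')
    print('collar',onz(c,269.3,77.5,.122))
    for (x,y) in((205,358),(375,408),(418,225)): print(onz(c,230+x/8,40+y/8,.148).round(4))
    P=[onz(c,230+x/8,40+y/8,.148) for x,y in((205,358),(375,408),(418,225))]
    for i in(0,1): w=P[i+1]-P[i]; print(np.degrees(np.arctan2(w[1],w[0])),np.linalg.norm(w))
E
python3 shaft.py
```

```text
0.15 421 [577.5 101.4] [14.7 15.1] 63.3 circ [577.7 101.3] 10.0
0.1445 185 [577.9 101.4] [18. 18.] 64.5 circ [578.  101.5] 12.4
0.119 1403 [577.9 101.3] [40.9 40.8] 44.9 circ [577.8 101.3] 20.9
all> [577.9 101.4] [18. 18.] 64.5
collar [0.57836864 0.10127126 0.122     ]
[0.5671 0.0961 0.148 ]
[0.582  0.0882 0.148 ]
[0.5895 0.1033 0.148 ]
-27.902037152593707 0.01687561997514212
63.7086355285799 0.016872867821100968
```

Shaft axis is at (0.578, 0.1014), with flats at 64.2°. The pile centre is within about 1.5 mm of board_low. Next, the crank.

```bash
python3 - <<'E'
from h import *
c=load('top0'); s=load('scene0')
h=onz(c,230+710/4.5,140+318/4.5,.06); k=onz(c,230+738/4.5,140+418/4.5,.068); print('top hub',h,'knob',k)
h2=onz(s,180+47/3.7,140+97/3.7,.06);k2=onz(s,180+80/3.7,140+32/3.7,.068);print(h2,k2)
d=k-h;print(np.degrees(np.arctan2(d[1],d[0])),np.linalg.norm(d[:2]))
d=k2-h2;print(np.degrees(np.arctan2(d[1],d[0])),np.linalg.norm(d[:2]))
plan([h[0]+.03,h[1]+0.0,.30],-12,9)
E
```

```text
top hub [ 0.44677908 -0.2941622   0.06      ] knob [ 0.37690321 -0.30904973  0.068     ]
[ 0.45309422 -0.28365026  0.06      ] [ 0.3847721  -0.30483061  0.068     ]
-167.97257769681588 0.07144420705320079
-162.77618592673213 0.07152984778642578
p [0.5652 0.0076 0.2908] yaw -12.46 dyaw 0.46 q [-0.68  0.3   0.7   1.81 -0.21  1.11 -0.13] F [ 0.4  0.4 -0.8] t 8.52 grip 0.995
[-0.0024, 0.0349, -0.001] -0.05
[-0.0024, 0.0349, -0.001] -0.05
[-0.0024, 0.0349, -0.001] -0.05
[-0.0024, 0.0349, -0.001] -0.05
[-0.0025, 0.0349, -0.001] -0.05
[-0.0025, 0.0349, -0.001] -0.05
[-0.0025, 0.0348, -0.001] -0.05
[-0.0026, 0.0348, -0.001] -0.05
[-0.0026, 0.0348, -0.001] -0.05
tilt [-8.e-04 -5.e-04 -1.e+00]
```

```bash
python3 - <<'E'
from h import *
plan([.455,-.285,.27],-75,10)
E
```

```text
p [0.5652 0.0076 0.2908] yaw -12.46 dyaw -62.54 q [-0.68  0.3   0.7   1.81 -0.21  1.11 -0.13] F [ 0.4  0.4 -0.8] t 8.52 grip 0.995
[-0.0044, 0.031, 0.0021] 6.25
[-0.001, 0.0313, 0.0021] 6.25
[0.0024, 0.0312, 0.0021] 6.25
[0.0057, 0.0307, 0.0021] 6.25
[0.0091, 0.0299, 0.0021] 6.25
[0.0123, 0.0288, 0.0021] 6.25
[0.0153, 0.0273, 0.0021] 6.25
[0.0182, 0.0254, 0.0021] 6.25
[0.0209, 0.0233, 0.0021] 6.25
[0.0233, 0.0209, 0.0021] 6.25
tilt [-8.e-04 -5.e-04 -1.e+00]
```

Call:
send_rows --commands '[{"translation": [-0.004,0.031,0.002],"rot": [0,0,6.3],"grip": 0.085},{"translation": [-0.001,0.031,0.002],"rot": [0,0,6.3],"grip": 0.085},{"translation": [0.0025,0.031,0.002],"rot": [0,0,6.3],"grip": 0.085},{"translation": [0.006,0.031,0.002],"rot": [0,0,6.3],"grip": 0.085},{"translation": [0.009,0.03,0.002],"rot": [0,0,6.3],"grip": 0.085}]'

```text
t: 8.93
eef_pos: [0.5096, -0.1404, 0.2806]
tool_rot: [0.0, 0.926, -0.377, -0.0]
contact_force: [1.2, -0.1, -0.5]
gripper_width: 0.997
```

Call:
send_rows --commands '[{"translation": [0.0125,0.029,0.002],"rot": [0,0,6.3],"grip": 0.085},{"translation": [0.0155,0.027,0.002],"rot": [0,0,6.3],"grip": 0.085},{"translation": [0.018,0.0255,0.002],"rot": [0,0,6.3],"grip": 0.085},{"translation": [0.021,0.023,0.002],"rot": [0,0,6.3],"grip": 0.085},{"translation": [0.0235,0.021,0.002],"rot": [0,0,6.3],"grip": 0.085}]'

```text
t: 9.35
eef_pos: [0.4541, -0.2864, 0.2707]
tool_rot: [0.0, 0.789, -0.614, -0.0]
contact_force: [0.9, -0.8, -0.3]
gripper_width: 0.993
```

Call:
send_rows --commands '[{"translation": [0,0,0],"rot": [0,0,0],"grip": 0.085},{"translation": [0,0,0],"rot": [0,0,0],"grip": 0.085},{"translation": [0,0,0],"rot": [0,0,0],"grip": 0.085},{"translation": [0,0,0],"rot": [0,0,0],"grip": 0.085},{"translation": [0,0,0],"rot": [0,0,0],"grip": 0.085}]'

```text
t: 9.77
eef_pos: [0.4565, -0.2832, 0.2708]
tool_rot: [-0.0, 0.792, -0.611, -0.0]
contact_force: [-0.2, -0.4, 0.3]
gripper_width: 0.996
```

```bash
python3 -c "
from h import *
snap('wrist','w8')
plan([.455,-.285,.27],-75,1)"
```

```text
p [ 0.4565 -0.2833  0.2709] yaw -75.26 dyaw 0.26 q [-0.36  0.35  1.02  1.9  -0.33  1.07 -0.52] F [-0.5 -0.3  0.2] t 9.82 grip 0.996
[0.0013, 0.0019, 0.0009] -0.26
tilt [-1.e-04  5.e-04 -1.e+00]
```

View pics/w8.png

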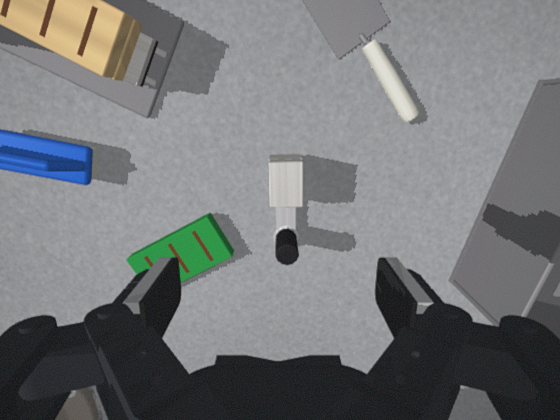

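The crank hub is at (286,184) and its knob top at (287,252), with the arm nearly along the image column.

```bash
cat > crank.py <<'E'
from h import *
def crank(f,roi,z0=0.0):
    c=load(f);a,b,d,e=roi
    pts=np.array([[*dep(c,u,v)] for v in range(b,e) for u in range(a,d) if 0<c['depth'][v,u]<.42])
    uv=np.array([(u,v) for v in range(b,e) for u in range(a,d) if 0<c['depth'][v,u]<.42])
    zz=pts[:,2]-z0
    for nm,lo,hi in(('hub',.056,.064),('knobtop',.065,.073),('arm',.010,.018)):
        q=pts[(zz>lo)&(zz<hi)]
        if len(q)<5: print(nm,len(q)); continue
        m=np.zeros(c['depth'].shape,np.uint8); w=uv[(zz>lo)&(zz<hi)]; m[w[:,1],w[:,0]]=255
        m=cv2.morphologyEx(m,cv2.MORPH_OPEN,np.ones((3,3)))
        ys,xs=np.nonzero(m)
        if len(xs)<5: continue
        q=np.array([dep(c,x,y) for x,y in zip(xs,ys)])
        r=cv2.minAreaRect((q[:,:2]*1000).astype(np.float32)); cc=cv2.minEnclosingCircle((q[:,:2]*1000).astype(np.float32))
        print(nm,len(q),'z',round(np.median(q[:,2]),4),np.round(r[0],1),np.round(r[1],1),round(r[2],1),'circ',np.round(cc[0],1),round(cc[1],1))
if __name__=='__main__': crank('w8',(255,140,310,275))
E
python3 crank.py
```

```text
hub 1576 z 0.06 [ 433.4 -299.2] [88.3 35.1] 15.9 circ [ 434.7 -299. ] 45.4
knobtop 385 z 0.0678 [ 380.5 -314. ] [23.5 23.9] 15.8 circ [ 380.2 -314.5] 12.4
arm 506 z 0.0139 [ 396.6 -309.9] [40.6 31.1] 16.4 circ [ 395.1 -310.6] 24.2
```

```bash
python3 -c "
from crank import *
crank('w8',(255,140,310,215))
k=np.array([.3805,-.3142]);
for a in(195.5,195.8,196.2):
  x=np.array([np.cos(np.radians(a)),np.sin(np.radians(a))]);print(a,k-.07*x)
"
```

```text
hub 1567 z 0.06 [ 452.3 -293.8] [49.1 35.1] 15.9 circ [ 452.3 -294.2] 29.3
knobtop 0
arm 140 z 0.0139 [ 412.  -306.1] [ 8.6 23. ] 15.2 circ [ 411.9 -306.2] 12.2
195.5 [ 0.44795413 -0.29549331]
195.8 [ 0.44785526 -0.29514038]
196.2 [ 0.44772056 -0.29467062]
```

```bash
python3 -c "
from h import *
plan([.4473,-.2952,.045],-74.1,6)"
```

```text
p [ 0.4565 -0.2833  0.2709] yaw -75.26 dyaw 1.16 q [-0.36  0.35  1.02  1.9  -0.33  1.07 -0.52] F [-0.5 -0.3  0.2] t 9.82 grip 0.996
[0.0015, 0.002, 0.0376] -0.19
[0.0015, 0.002, 0.0376] -0.19
[0.0015, 0.002, 0.0376] -0.19
[0.0015, 0.002, 0.0376] -0.19
[0.0015, 0.002, 0.0376] -0.19
[0.0015, 0.002, 0.0376] -0.19
tilt [-1.e-04  5.e-04 -1.e+00]
```

Call:
send_rows --commands '[{"translation": [0.0045,0.006,0.03],"rot": [0,0,-0.6],"grip": 0.07},{"translation": [0.0045,0.006,0.035],"rot": [0,0,-0.6],"grip": 0.07},{"translation": [0,0,0.035],"rot": [0,0,0],"grip": 0.07},{"translation": [0,0,0.03],"rot": [0,0,0],"grip": 0.07},{"translation": [0,0,0.02],"rot": [0,0,0],"grip": 0.07}]'

```text
t: 10.23
eef_pos: [0.446, -0.2945, 0.1182]
tool_rot: [0.0, 0.798, -0.603, -0.002]
contact_force: [-0.3, 0.2, 0.5]
gripper_width: 0.819
```

Call:
send_rows --commands '[{"translation": [0,0,0],"rot": [0,0,0],"grip": 0.07},{"translation": [0,0,0],"rot": [0,0,0],"grip": 0.07},{"translation": [0,0,0],"rot": [0,0,0],"grip": 0.07},{"translation": [0,0,0],"rot": [0,0,0],"grip": 0.07},{"translation": [0,0,0],"rot": [0,0,0],"grip": 0.07}]'

```text
t: 10.65
eef_pos: [0.4478, -0.2964, 0.1224]
tool_rot: [-0.0, 0.798, -0.603, 0.001]
contact_force: [-0.4, -1.4, -1.1]
gripper_width: 0.819
```

```bash
python3 -c "
from h import *
snap('wrist','w9')
plan([.4473,-.2952,.045],-74.1,1)"
```

```text
p [ 0.4476 -0.2963  0.1222] yaw -74.16 dyaw 0.06 q [-0.15  0.54  0.82  2.04 -0.56  0.79 -0.29] F [0.4 0.2 0.7] t 10.7 grip 0.817
[-0.0012, -0.0, 0.0772] -0.06
tilt [ 2.3e-03 -7.0e-04 -1.0e+00]
```

View pics/w9.png

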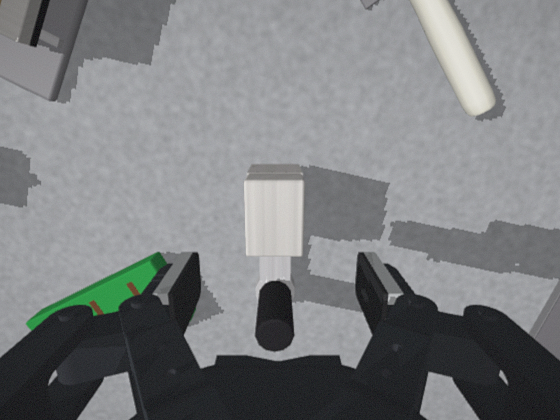

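Call:
send_rows --commands '[{"translation": [-0.001,0,0.02],"rot": [0,0,0],"grip": 0.06},{"translation": [0,0,0.025],"rot": [0,0,0],"grip": 0.06},{"translation": [0,0,0.02],"rot": [0,0,0],"grip": 0.06},{"translation": [0,0,0.012],"rot": [0,0,0],"grip": 0.06},{"translation": [0,0,0],"rot": [0,0,0],"grip": 0.06}]'

```text
t: 11.12
eef_pos: [0.4456, -0.2943, 0.0425]
tool_rot: [0.0, 0.798, -0.603, -0.001]
contact_force: [-0.6, -0.5, 0.3]
gripper_width: 0.705
```

Call:
send_rows --commands '[{"translation": [0,0,0],"rot": [0,0,0],"grip": 0.02},{"translation": [0,0,0],"rot": [0,0,0],"grip": 0.02},{"translation": [0,0,0],"rot": [0,0,0],"grip": 0.02},{"translation": [0,0,0],"rot": [0,0,0],"grip": 0.02},{"translation": [0,0,0],"rot": [0,0,0],"grip": 0.02}]' --force 60

```text
t: 11.53
eef_pos: [0.4473, -0.2957, 0.0453]
tool_rot: [-0.0, 0.798, -0.603, 0.001]
contact_force: [-0.5, 1.0, 6.9]
gripper_width: 0.411
```

```bash
python3 -c "
from h import *
plan([.4473,-.2952,.045],-74.1,1)"
```

```text
p [ 0.4473 -0.2957  0.0453] yaw -74.19 dyaw 0.09 q [-0.05  0.65  0.69  2.07 -0.69  0.65 -0.19] F [-0.5  1.   6.9] t 11.53 grip 0.411
[-0.0004, -0.0002, 0.0003] -0.09
tilt [ 2.1e-03 -8.0e-04 -1.0e+00]
```

Gripped at 35 mm, which is right for the hub. Lifting and carrying it over to the shaft.

Call:
send_rows --commands '[{"translation": [0,0,-0.02],"rot": [0,0,0],"grip": 0.02},{"translation": [0,0,-0.035],"rot": [0,0,0],"grip": 0.02},{"translation": [0,0,-0.04],"rot": [0,0,0],"grip": 0.02},{"translation": [0,0,-0.04],"rot": [0,0,0],"grip": 0.02},{"translation": [0,0,-0.04],"rot": [0,0,0],"grip": 0.02}]'

```text
t: 11.95
eef_pos: [0.4457, -0.2948, 0.2206]
tool_rot: [0.0, 0.797, -0.603, -0.001]
contact_force: [1.1, 0.7, -2.0]
gripper_width: 0.414
```

Call:
send_rows --commands '[{"translation": [0,0,-0.03],"rot": [0,0,0],"grip": 0.02},{"translation": [0,0,0],"rot": [0,0,0],"grip": 0.02},{"translation": [0,0,0],"rot": [0,0,0],"grip": 0.02},{"translation": [0,0,0],"rot": [0,0,0],"grip": 0.02},{"translation": [0,0,0],"rot": [0,0,0],"grip": 0.02}]'

```text
t: 12.37
eef_pos: [0.4456, -0.2941, 0.2474]
tool_rot: [0.0, 0.798, -0.603, -0.001]
contact_force: [0.1, 0.4, -2.6]
gripper_width: 0.405
```

```bash
python3 -c "
from h import *
snap('wrist','w10')
plan([.578,.1014,.25],-25.8,13)
from crank import *
crank('w10',(200,100,360,400),0.2)"
```

```text
p [ 0.4456 -0.2943  0.2474] yaw -74.19 dyaw 48.39 q [-0.32  0.37  1.    1.94 -0.36  1.03 -0.45] F [ 0.  -0.2 -3.6] t 12.42 grip 0.41
[-0.0265, -0.0181, -0.0002] -3.72
[-0.0253, -0.0198, -0.0002] -3.72
[-0.0239, -0.0214, -0.0002] -3.72
[-0.0225, -0.0229, -0.0002] -3.72
[-0.021, -0.0243, -0.0002] -3.72
[-0.0194, -0.0256, -0.0002] -3.72
[-0.0176, -0.0268, -0.0002] -3.72
[-0.0159, -0.0279, -0.0002] -3.72
[-0.014, -0.0289, -0.0002] -3.72
[-0.0121, -0.0297, -0.0002] -3.72
[-0.0102, -0.0304, -0.0002] -3.72
[-0.0082, -0.031, -0.0002] -3.72
[-0.0061, -0.0315, -0.0002] -3.72
tilt [-0.0029  0.0012 -1.    ]
hub 11865 z 0.262 [ 451.7 -294.5] [49.8 61.6] 14.5 circ [ 451.4 -294.6] 30.8
knobtop 1186 z 0.2687 [ 445.3 -295.8] [24.3 48.4] 15.9 circ [ 449.3 -294.8] 25.2
arm 938 z 0.216 [ 428.  -300.5] [97.7 35.4] 15.9 circ [ 428.3 -300.5] 51.5
```

View pics/w10.png

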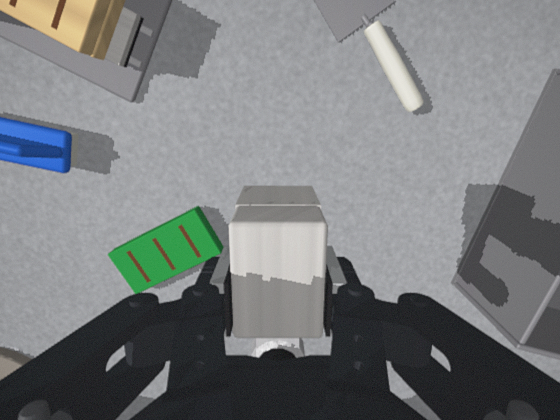

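```bash
python3 - <<'E'
from h import *
c=load('w10'); o,R=state(); p=np.array(o['eef_pos'])
for u,v in((232,207),(325,207),(230,337),(325,337),(278,207),(278,222),(278,337),(278,187)):
    print((u,v),'onplane',((onz(c,u,v,p[2]+.0147)-p)@R).round(4),'depth',((dep(c,u,v)-p)@R).round(4))
E
```

```text
(232, 207) onplane [-0.0147 -0.0358 -0.0148] depth [-0.0525  0.0414  0.2484]
(325, 207) onplane [ 0.0178 -0.0359 -0.0148] depth [0.057  0.0412 0.2482]
(230, 337) onplane [-0.0174  0.0175 -0.0146] depth [-0.0616  0.2207  0.2481]
(325, 337) onplane [ 0.0199  0.0174 -0.0147] depth [0.0642 0.2205 0.2482]
(278, 207) onplane [ 0.0014 -0.0358 -0.0148] depth [ 0.0014 -0.03    0.0052]
(278, 222) onplane [ 0.0014 -0.0303 -0.0148] depth [ 0.0014 -0.0298 -0.0134]
(278, 337) onplane [ 0.0015  0.0175 -0.0147] depth [ 0.0015  0.0175 -0.0146]
(278, 187) onplane [ 0.0014 -0.043  -0.0148] depth [ 0.0014 -0.0303  0.0404]
```

```bash
python3 - <<'E'
from h import *
for f,roi in(('top0',(235,140,285,195)),('scene0',(230,225,295,285)),('s2',(230,225,295,285)),('w5',(20,10,110,90)),('w7',(235,45,305,112))):
    c=load(f);a,b,d,e=roi
    pts=np.array([dep(c,u,v) for v in range(b,e) for u in range(a,d) if c['depth'][v,u]>0])
    t=pts[(pts[:,2]>.149)&(pts[:,2]<.161)]; k=pts[(pts[:,2]>.1195)&(pts[:,2]<.1255)]
    if len(t): print(f,len(t),'top mean',t.mean(0).round(4), 'collar n',len(k), k.mean(0).round(4))
plan([.578,.1014,.25],-25.8,1)
E
```

```text
top0 27 top mean [0.577  0.1036 0.1533] collar n 183 [0.5736 0.1049 0.1216]
scene0 35 top mean [0.58   0.1047 0.1532] collar n 124 [0.5812 0.1072 0.1217]
s2 38 top mean [0.5806 0.1048 0.1533] collar n 121 [0.58   0.1066 0.1215]
w5 605 top mean [0.579  0.1008 0.1534] collar n 1535 [0.5825 0.0992 0.1219]
w7 449 top mean [0.5779 0.1014 0.1537] collar n 1401 [0.5781 0.1007 0.1221]
p [ 0.4456 -0.2943  0.2474] yaw -74.19 dyaw 48.39 q [-0.32  0.37  1.    1.94 -0.36  1.03 -0.45] F [ 0.  -0.2 -3.6] t 12.42 grip 0.41
[-0.3446, -0.2353, -0.0026] -48.39
tilt [-0.0029  0.0012 -1.    ]
```

Call:
send_rows --commands '[{"translation": [-0.026,-0.018,0],"rot": [0,0,-3.7],"grip": 0.02},{"translation": [-0.0255,-0.02,0],"rot": [0,0,-3.7],"grip": 0.02},{"translation": [-0.024,-0.0215,0],"rot": [0,0,-3.7],"grip": 0.02},{"translation": [-0.0225,-0.023,0],"rot": [0,0,-3.7],"grip": 0.02},{"translation": [-0.021,-0.0245,0],"rot": [0,0,-3.7],"grip": 0.02}]'

```text
t: 12.83
eef_pos: [0.4975, -0.1414, 0.2478]
tool_rot: [0.001, 0.885, -0.466, -0.001]
contact_force: [1.5, -0.5, -2.9]
gripper_width: 0.412
```

Call:
send_rows --commands '[{"translation": [-0.0195,-0.0255,0],"rot": [0,0,-3.7],"grip": 0.02},{"translation": [-0.0175,-0.027,0],"rot": [0,0,-3.7],"grip": 0.02},{"translation": [-0.016,-0.028,0],"rot": [0,0,-3.7],"grip": 0.02},{"translation": [-0.014,-0.029,0],"rot": [0,0,-3.7],"grip": 0.02},{"translation": [-0.012,-0.03,0],"rot": [0,0,-3.7],"grip": 0.02}]'

```text
t: 13.25
eef_pos: [0.5493, 0.011, 0.2476]
tool_rot: [0.001, 0.948, -0.318, -0.001]
contact_force: [0.5, -0.2, -2.9]
gripper_width: 0.412
```

```bash
python3 -c "
from h import *
plan([.578,.1012,.22],-25.8,3)"
```

```text
p [0.5493 0.011  0.2476] yaw -37.03 dyaw 11.23 q [-0.76  0.34  0.79  1.9  -0.28  1.02 -0.5 ] F [ 0.5 -0.2 -2.9] t 13.25 grip 0.412
[-0.0105, -0.0298, 0.0092] -3.74
[-0.0085, -0.0304, 0.0092] -3.74
[-0.0065, -0.0309, 0.0092] -3.74
tilt [-2.5e-03 -6.0e-04 -1.0e+00]
```

Call:
send_rows --commands '[{"translation": [-0.0105,-0.03,0.005],"rot": [0,0,-3.7],"grip": 0.02},{"translation": [-0.0085,-0.028,0.006],"rot": [0,0,-3.7],"grip": 0.02},{"translation": [-0.0065,-0.027,0.006],"rot": [0,0,-3.7],"grip": 0.02},{"translation": [0,0,0],"rot": [0,0,0],"grip": 0.02},{"translation": [0,0,0],"rot": [0,0,0],"grip": 0.02}]'

```text
t: 13.67
eef_pos: [0.5749, 0.0965, 0.2298]
tool_rot: [0.001, 0.975, -0.224, -0.002]
contact_force: [-0.6, -0.7, -2.8]
gripper_width: 0.411
```

```bash
python3 -c "
from h import *
plan([.578,.1012,.22],-25.8,1)
snap('scene','s3');snap('wrist','w11')
plan([.578,.1012,.22],-25.8,1)
c=load('s3');cv2.imwrite('pics/s3z.png',cv2.resize(c['pixels'][170:300,170:320],None,fx=5,fy=4.6)[:,:,::-1])"
```

```text
p [0.5749 0.0965 0.2298] yaw -25.89 dyaw 0.09 q [-0.81  0.41  0.7   1.83 -0.31  1.01 -0.43] F [-0.6 -0.7 -2.8] t 13.67 grip 0.411
[0.0007, -0.0056, 0.0098] -0.09
tilt [-0.0036 -0.0014 -1.    ]
p [0.5751 0.0933 0.2309] yaw -26.18 dyaw 0.38 q [-0.81  0.41  0.7   1.83 -0.31  1.01 -0.43] F [-0.6 -0.7 -3.1] t 13.77 grip 0.409
[-0.0009, -0.0083, 0.0109] -0.38
tilt [-0.002  -0.0016 -1.    ]
```

View pics/s3z.png

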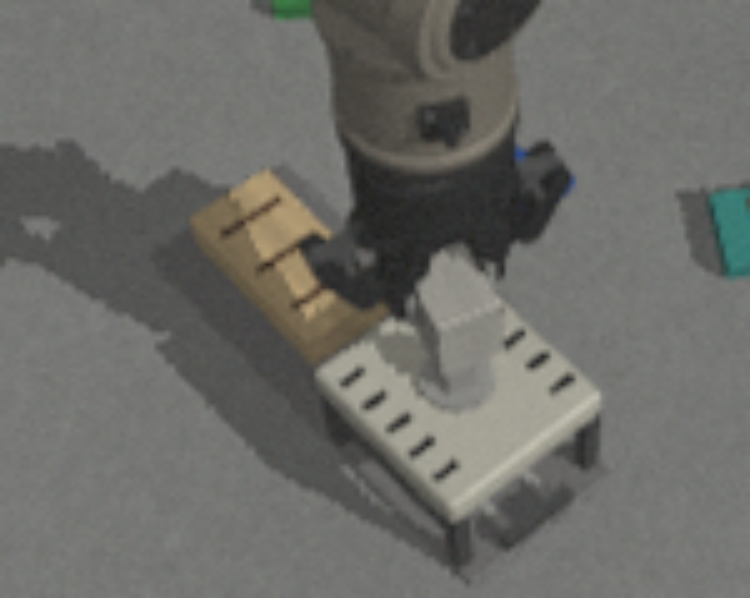

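View pics/w11.png

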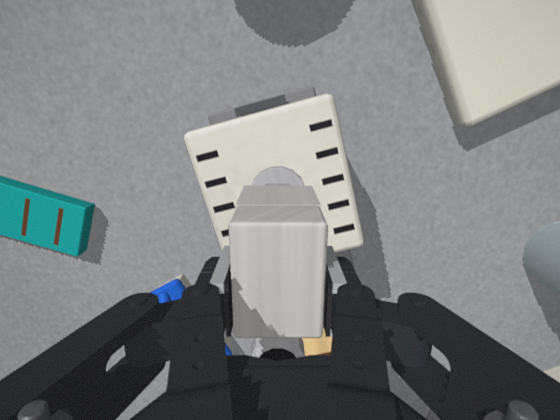

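The two pose readings differ by 3 mm (noise), so I'll measure the hub against the collar in one wrist picture instead.

```bash
cat > rel.py <<'E'
from h import *
from scipy.optimize import least_squares
def rel(f):
    c=load(f); E=c['extrinsics']
    # collar: pixels above roof level with z in 119.5..125.5 -> use boundary w/ colour? use depth points
    pts=[];uv=[]
    for v in range(140,330):
        for u in range(200,360):
            if c['depth'][v,u]>0:
                pts.append(dep(c,u,v));uv.append((u,v))
    pts=np.array(pts);uv=np.array(uv)
    zr=np.median(pts[(abs(pts[:,2]-.116)<.004)][:,2]); 
    m=np.zeros(c['depth'].shape,np.uint8); s=(pts[:,2]>.1195)&(pts[:,2]<.1255); m[uv[s][:,1],uv[s][:,0]]=255
    m=cv2.morphologyEx(m,cv2.MORPH_CLOSE,np.ones((3,3)));m=cv2.morphologyEx(m,cv2.MORPH_OPEN,np.ones((3,3)))
    # outer arc: first collar row for each column (top of image)
    A=[]
    for u in range(200,360):
        r=np.nonzero(m[:,u])[0]
        if len(r)>=2: A.append((u,r[0]-.5))
    A=np.array(A); P=np.array([onz(c,u,v,.122)[:2] for u,v in A])
    fn=lambda x: np.hypot(P[:,0]-x[0],P[:,1]-x[1])-.021
    r=least_squares(fn,[.578,.1],loss='soft_l1',f_scale=.001); print('roof z',zr,'collar cols',A[0],A[-1],'centre',r.x.round(4),'rms',np.sqrt(np.mean(fn(r.x)**2)).round(5))
    # hub top: from depth
    zt=np.percentile(pts[:,2],95); t=(pts[:,2]>zt-.006)&(uv[:,1]>195)&(uv[:,0]>225)&(uv[:,0]<332)&(uv[:,1]<338)
    q=pts[t]; rr=cv2.minAreaRect((q[:,:2]*1000).astype(np.float32))
    print('hub top z',np.median(q[:,2]).round(4),np.round(rr[0],1),np.round(rr[1],1),round(rr[2],1),'cam',E[:3,3].round(4))
    return r.x,rr
if __name__=='__main__':
    import sys; rel(sys.argv[1])
E
python3 rel.py w11
```

```text
roof z 0.11606231762412003 collar cols [252.  180.5] [302.  181.5] centre [0.5779 0.1014] rms 0.00023
hub top z nan [0. 0.] [0. 0.] 0.0 cam [0.6051 0.1554 0.3558]
  return _methods._mean(a, axis=axis, dtype=dtype,
  ret = ret.dtype.type(ret / rcount)
```

```bash
cat > hub.py <<'E'
from h import *
def hub(f):
    c=load(f)
    z=np.array([[dep(c,u,v)[2] for u in range(260,300)] for v in range(240,320)]); zt=np.median(z)
    m=np.zeros(c['depth'].shape,np.uint8)
    for v in range(180,345):
        for u in range(215,345):
            if c['depth'][v,u]>0 and abs(dep(c,u,v)[2]-zt)<.003: m[v,u]=255
    m=cv2.morphologyEx(m,cv2.MORPH_OPEN,np.ones((5,5)))
    C=max(cv2.findContours(m,cv2.RETR_EXTERNAL,cv2.CHAIN_APPROX_NONE)[0],key=cv2.contourArea)
    P=np.array([onz(c,p[0][0],p[0][1],zt)[:2] for p in C]); r=cv2.minAreaRect((P*1000).astype(np.float32))
    # back face points
    ctr=np.array(r[0])/1000
    print(f,'hub top z',zt.round(4),'ctr',np.round(r[0],1),'size',np.round(r[1],1),'ang',round(r[2],2),'bbox',cv2.boundingRect(C))
    return ctr,r
if __name__=='__main__':
    import sys
    ctr,r=hub(sys.argv[1]); a=np.radians(float(sys.argv[2])); x=np.array([np.cos(a),np.sin(a)])
    print('socket',(ctr+.0055*x).round(4))
E
python3 hub.py w11 -115.8; python3 hub.py w10 -164.1
```

```text
w11 hub top z 0.245 ctr [576.6 100.1] size [49.  44.2] ang 62.77 bbox (215, 220, 120, 119)
socket [0.5742 0.0951]
w10 hub top z 0.262 ctr [ 452.7 -295.4] size [49.  44.6] ang 15.92 bbox (222, 220, 121, 119)
socket [ 0.4474 -0.2969]
```

```bash
python3 - <<'E'
from h import *
for f in('w7','w10','w11'):
    c=load(f);e=c['extrinsics'][:3,0]; print(f,np.degrees(np.arctan2(e[1],e[0])))
c=load('w11')
im=cv2.resize(c['pixels'][160:350,200:360],None,fx=4.5,fy=3.1,interpolation=cv2.INTER_CUBIC); cv2.imwrite('pics/w11z.png',im[:,:,::-1])
a=np.radians(-26);X=np.array([np.cos(a),np.sin(a),0])
for v in(240,280,320):
  l=onz(c,230.5,v,.245);r=onz(c,327,v,.245); print(((l+r)/2).round(4), ((l+r)/2-[.5742,.0951,.245])@X, np.linalg.norm(l-r))
g=cv2.cvtColor(c['pixels'],cv2.COLOR_RGB2GRAY).astype(int)
for v in(250,300,330): print(v,g[v,224:236].tolist(),g[v,320:334].tolist())
E
```

```text
w7 -12.327385602371734
w10 -74.11780235541787
w11 -26.01723768703845
[0.5855 0.1146 0.245 ] 0.001625223469050865 0.034676608630030206
[0.5785 0.1002 0.245 ] 0.0016339541923290348 0.03596458690766082
[0.5709 0.0847 0.245 ] 0.0016433508367166177 0.03735193435704198
250 [147, 148, 152, 150, 148, 142, 182, 187, 188, 189, 188, 185] [191, 192, 190, 173, 160, 142, 110, 97, 97, 95, 97, 97, 95, 125]
300 [46, 43, 37, 43, 37, 29, 28, 40, 115, 125, 125, 126] [181, 169, 154, 134, 73, 33, 35, 44, 54, 50, 50, 52, 46, 40]
330 [50, 93, 59, 32, 34, 31, 25, 61, 117, 121, 119, 123] [163, 144, 125, 178, 129, 59, 44, 47, 45, 61, 137, 105, 57, 40]
```

View pics/w11z.png

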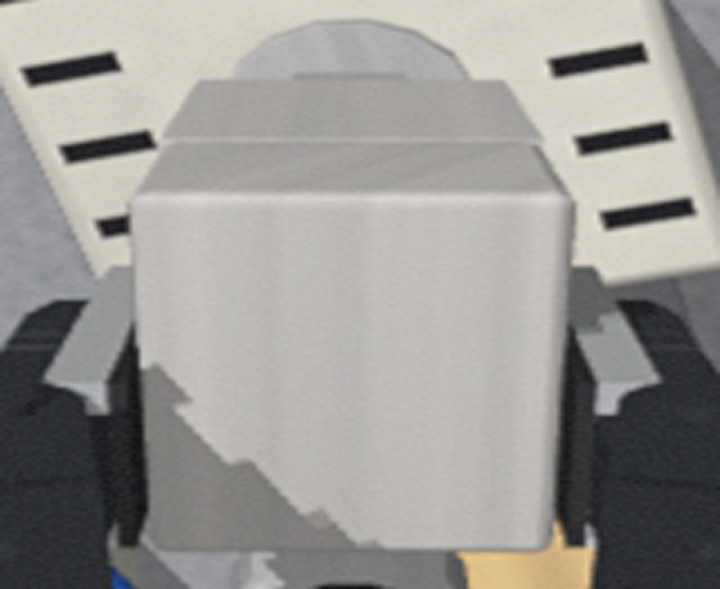

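```bash
python3 - <<'E'
from h import *
c=load('w11'); a=np.radians(-116.0); x=np.array([np.cos(a),np.sin(a),0])
A=onz(c,278.4,221.5,.245);B=onz(c,277.9,337.5,.245); print(A.round(4),B.round(4),np.linalg.norm(A-B)); d=B-A; print(np.degrees(np.arctan2(d[1],d[0])))
S=A+(B-A)*30/49; print('socket',S.round(4)); print('S2',(A+.030*x).round(4),(B-.019*x).round(4))
sh=np.array([.5779,.1014]); D=sh-S[:2]; y=np.radians(-26.0); print('move tool', D@[np.cos(y),np.sin(y)], D@[np.sin(y),-np.cos(y)])
E
```

```text
[0.5885 0.1209 0.245 ] [0.5672 0.0776 0.245 ] 0.04824727471737359
-116.21857645884938
socket [0.5754 0.0944 0.245 ]
S2 [0.5753 0.094  0.245 ] [0.5755 0.0947 0.245 ]
move tool -0.0008235845542511602 -0.00735260943430245
```

Call:
send_rows --commands '[{"translation": [-0.0008,-0.0073,0],"rot": [0,0,0],"grip": 0.02},{"translation": [0,0,0.01],"rot": [0,0,0],"grip": 0.02},{"translation": [0,0,0.01],"rot": [0,0,0],"grip": 0.02},{"translation": [0,0,0],"rot": [0,0,0],"grip": 0.02},{"translation": [0,0,0],"rot": [0,0,0],"grip": 0.02}]'

```text
t: 14.18
eef_pos: [0.5774, 0.1009, 0.2108]
tool_rot: [0.001, 0.974, -0.226, -0.001]
contact_force: [0.6, 0.8, -3.3]
gripper_width: 0.414
```

```bash
python3 - <<'E'
from h import *
snap('wrist','w12')
c=load('w12'); e=c['extrinsics'][:3,0]; print('yaw',np.degrees(np.arctan2(e[1],e[0])),'cam',c['extrinsics'][:3,3].round(4))
z=np.median([dep(c,u,v)[2] for u in range(260,300) for v in range(240,320)]); print('hubtop',z)
A=onz(c,278.4,221.5,z);B=onz(c,277.9,337.5,z);S=A+(B-A)*30/49; print('socket',S.round(4))
from rel import rel
try: rel('w12')
except Exception as ex: print(ex)
plan([.578,.1012,.167],-25.8,1)
E
```

```text
yaw -26.068088932250124 cam [0.6075 0.1617 0.3363]
hubtop 0.22549644669316757
socket [0.5778 0.101  0.2255]
roof z 0.11607211057105213 collar cols [268.  182.5] [286.  182.5] centre [0.5774 0.1023] rms 0.00015
hub top z nan [0. 0.] [0. 0.] 0.0 cam [0.6075 0.1617 0.3363]
p [0.5779 0.101  0.2115] yaw -26.13 dyaw 0.33 q [-0.8   0.44  0.69  1.84 -0.33  0.98 -0.43] F [-1.2 -0.2 -2.8] t 14.23 grip 0.411
[-0.0, -0.0003, 0.0445] -0.33
tilt [-1.e-03 -5.e-04 -1.e+00]
  return _methods._mean(a, axis=axis, dtype=dtype,
  ret = ret.dtype.type(ret / rcount)
```

Socket centre at (0.5778, 0.1010) against shaft axis (0.5779, 0.1014). Lowering.

Call:
send_rows --commands '[{"translation": [0,-0.0004,0.008],"rot": [0,0,-0.2],"grip": 0.02},{"translation": [0,0,0.005],"rot": [0,0,0],"grip": 0.02},{"translation": [0,0,0.005],"rot": [0,0,0],"grip": 0.02},{"translation": [0,0,0.005],"rot": [0,0,0],"grip": 0.02},{"translation": [0,0,0],"rot": [0,0,0],"grip": 0.02}]'

```text
t: 14.65
eef_pos: [0.5777, 0.1018, 0.1877]
tool_rot: [0.0, 0.975, -0.224, -0.001]
contact_force: [-1.0, -0.2, -3.5]
gripper_width: 0.413
```

```bash
python3 -c "
from h import *
plan([.578,.1012,.167],-25.8,1)"
```

```text
p [0.5777 0.1018 0.1877] yaw -25.89 dyaw 0.09 q [-0.78  0.47  0.67  1.86 -0.35  0.93 -0.4 ] F [-1.  -0.2 -3.5] t 14.65 grip 0.413
[0.0005, 0.0004, 0.0207] -0.09
tilt [-1.8e-03 -6.0e-04 -1.0e+00]
```

Call:
send_rows --commands '[{"translation": [0,0,0.006],"rot": [0,0,0],"grip": 0.02},{"translation": [0,0,0.006],"rot": [0,0,0],"grip": 0.02},{"translation": [0,0,0.004],"rot": [0,0,0],"grip": 0.02},{"translation": [0,0,0.002],"rot": [0,0,0],"grip": 0.02},{"translation": [0,0,0],"rot": [0,0,0],"grip": 0.02}]'

```text
t: 15.07
eef_pos: [0.5781, 0.1018, 0.1703]
tool_rot: [0.0, 0.975, -0.224, -0.0]
contact_force: [0.3, -0.2, -1.8]
gripper_width: 0.413
```

```bash
python3 - <<'E'
from h import *
snap('wrist','w13')
c=load('w13'); z=np.median([dep(c,u,v)[2] for u in range(260,300) for v in range(240,320)]); print('hubtop',z)
plan([.578,.1012,.167],-25.8,1)
E
```

```text
hubtop 0.1849616104176361
p [0.5783 0.1018 0.1707] yaw -25.89 dyaw 0.09 q [-0.77  0.49  0.65  1.88 -0.37  0.9  -0.39] F [ 0.6  0.1 -2.9] t 15.12 grip 0.41
[-0.0, 0.0006, 0.0037] -0.09
tilt [-4.e-04 -2.e-04 -1.e+00]
```

3 mm to go; then I open the fingers.

Call:
send_rows --commands '[{"translation": [0,0,0.002],"rot": [0,0,0],"grip": 0.02},{"translation": [0,0,0.001],"rot": [0,0,0],"grip": 0.02},{"translation": [0,0,0],"rot": [0,0,0],"grip": 0.06},{"translation": [0,0,0],"rot": [0,0,0],"grip": 0.06},{"translation": [0,0,0],"rot": [0,0,0],"grip": 0.06}]'

```text
t: 15.53
eef_pos: [0.5789, 0.1018, 0.1685]
tool_rot: [-0.0, 0.975, -0.224, 0.0]
contact_force: [-0.8, 0.2, -1.0]
gripper_width: 0.704
```

Call:
send_rows --commands '[{"translation": [0,0,-0.02],"rot": [0,0,0],"grip": 0.06},{"translation": [0,0,-0.04],"rot": [0,0,0],"grip": 0.06},{"translation": [0,0,-0.02],"rot": [0,0,0],"grip": 0.06},{"translation": [0,0,0],"rot": [0,0,0],"grip": 0.06},{"translation": [0,0,0],"rot": [0,0,0],"grip": 0.06}]'

```text
t: 15.95
eef_pos: [0.5793, 0.102, 0.2495]
tool_rot: [-0.001, 0.975, -0.224, 0.001]
contact_force: [-0.0, 0.3, -0.2]
gripper_width: 0.706
```

```bash
python3 - <<'E'
from h import *
snap('wrist','w14')
plan([.578,.1012,.167],-25.8,1)
E
```

```text
p [0.5784 0.102  0.2481] yaw -25.87 dyaw 0.07 q [-0.82  0.4   0.71  1.81 -0.3   1.05 -0.45] F [-0.7 -1.  -0.4] t 16.0 grip 0.7
[0.0, 0.0009, 0.0811] -0.07
tilt [ 5.e-04  7.e-04 -1.e+00]
```

View pics/w14.png

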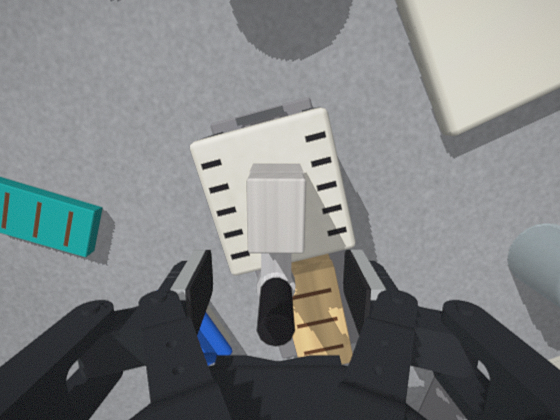

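```bash
python3 - <<'E'
from crank import *
crank('w14',(240,155,312,255),.122)
crank('w14',(250,270,300,350),.122)
E
```

```text
hub 4397 z 0.1819 [580.7 106.3] [49. 36.] 64.6 circ [580.6 106.3] 29.3
knobtop 0
hub 223 z 0.1822 [551.4  47. ] [ 8.5 23.6] 64.7 circ [549.6  43.2] 11.8
knobtop 1031 z 0.1897 [547.6  38.8] [24.9 24.3] 63.3 circ [547.2  38.7] 13.1
arm 423 z 0.1359 [550.6  44.4] [21.1 31. ] 63.3 circ [549.4  42.5] 17.1
```

Seated: the hub top is at z 0.182 (underside 0.122) and the socket at (0.5783, 0.1013). The knob is at (0.5475, 0.0387).

```bash
cat >> h.py <<'E'
def campose(c):
    E=c['extrinsics']; yaw=np.arctan2(E[1,0],E[0,0]); x=np.array([np.cos(yaw),np.sin(yaw),0]);y=np.array([np.sin(yaw),-np.cos(yaw),0])
    return E[:3,3]-OFF[0]*x-OFF[1]*y-np.array([0,0,OFF[2]]),np.degrees(yaw)
OFF=np.array([0,-.0684,.1257])
E
python3 - <<'E'
from h import *
for f,p in(('wrist0',(.1733,.6519,.2476)),('w1',(.4482,.3027,.2481)),('w5',(.7136,-.0458,.2792)),('w7',(.5652,.0076,.2908)),('w8',(.4565,-.2833,.2709)),('w10',(.4456,-.2943,.2474)),('w12',(.5779,.101,.2115)),('w13',(.5783,.1018,.1707)),('w14',(.5784,.102,.2481))):
    c=load(f);q,yaw=campose(c); d=np.array(p)-q; a=np.radians(yaw); print(f,yaw.round(2),q.round(4),'err tool',np.round([d@[np.cos(a),np.sin(a),0],d@[np.sin(a),-np.cos(a),0],d[2]],4))
E
```

```text
wrist0 75.17 [0.1715 0.6507 0.2473] err tool [0.0016 0.0014 0.0003]
w1 84.1 [0.4465 0.3009 0.2481] err tool [0.0019 0.0015 0.    ]
w5 -12.23 [ 0.7135 -0.0458  0.2787] err tool [0.0001 0.     0.0005]
w7 -12.33 [0.5649 0.0077 0.291 ] err tool [ 0.0003  0.     -0.0002]
w8 -75.2 [ 0.4568 -0.2848  0.2707] err tool [-0.0015 -0.0001  0.0002]
w10 -74.12 [ 0.4462 -0.2958  0.2472] err tool [-0.0016  0.0002  0.0002]
w12 -26.07 [0.5774 0.1003 0.2106] err tool [ 0.0001 -0.0008  0.0009]
w13 -25.83 [0.5779 0.1011 0.1702] err tool [ 0.     -0.0008  0.0005]
w14 -25.83 [0.5787 0.101  0.2496] err tool [-0.0007 -0.0008 -0.0015]
```

Call:
send_rows --commands '[{"translation": [0,0.03,0],"rot": [0,0,0],"grip": 0.05},{"translation": [-0.001,0.04,0],"rot": [0,0,0],"grip": 0.05},{"translation": [0,0,0],"rot": [0,0,0],"grip": 0.05},{"translation": [0,0,0],"rot": [0,0,0],"grip": 0.05},{"translation": [0,0,0],"rot": [0,0,0],"grip": 0.05}]'

```text
t: 16.42
eef_pos: [0.5465, 0.0395, 0.2472]
tool_rot: [0.0, 0.975, -0.224, -0.001]
contact_force: [-0.4, 0.8, -1.0]
gripper_width: 0.586
```

```bash
python3 - <<'E'
from h import *
c=snap('wrist','w15'); print(campose(c))
plan([.5475,.0387,.168],-25.8,1)
E
```

```text
(array([0.54640313, 0.0387355 , 0.2470195 ]), np.float64(-25.850938545061236))
p [0.5468 0.0402 0.2472] yaw -25.83 dyaw 0.03 q [-0.78  0.33  0.74  1.9  -0.26  1.01 -0.38] F [0.3 0.6 0.2] t 16.47 grip 0.582
[0.0012, 0.001, 0.0792] -0.03
tilt [-0.0011  0.     -1.    ]
```

View pics/w15.png

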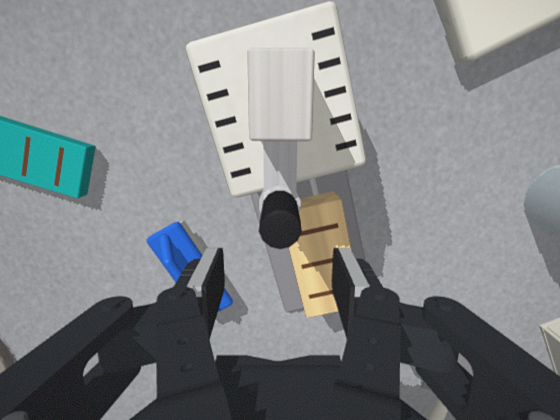

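Call:
send_rows --commands '[{"translation": [0.001,0,0.025],"rot": [0,0,0],"grip": 0.05},{"translation": [0,0,0.025],"rot": [0,0,0],"grip": 0.05},{"translation": [0,0,0.02],"rot": [0,0,0],"grip": 0.05},{"translation": [0,0,0.01],"rot": [0,0,0],"grip": 0.05},{"translation": [0,0,0],"rot": [0,0,0],"grip": 0.05}]'

```text
t: 16.88
eef_pos: [0.5465, 0.0397, 0.1655]
tool_rot: [0.001, 0.975, -0.223, -0.002]
contact_force: [-0.6, -0.4, -0.3]
gripper_width: 0.589
```

Call:
send_rows --commands '[{"translation": [0,0,0],"rot": [0,0,0],"grip": 0.015},{"translation": [0,0,0],"rot": [0,0,0],"grip": 0.015},{"translation": [0,0,0],"rot": [0,0,0],"grip": 0.015},{"translation": [0,0,0],"rot": [0,0,0],"grip": 0.015},{"translation": [0,0,0],"rot": [0,0,0],"grip": 0.015}]' --force 25

```text
t: 17.3
eef_pos: [0.5486, 0.039, 0.1689]
tool_rot: [-0.001, 0.975, -0.224, 0.001]
contact_force: [0.4, 0.4, 1.5]
gripper_width: 0.297
```

```bash
python3 - <<'E'
from h import *
c=snap('wrist','w16'); print(campose(c))
plan([.5475,.0387,.168],-25.8,1)
E
```

```text
(array([0.54807591, 0.03819604, 0.16886911]), np.float64(-25.822497331183886))
p [0.5485 0.039  0.1688] yaw -25.88 dyaw 0.08 q [-0.71  0.43  0.68  1.97 -0.36  0.86 -0.29] F [ 0.5 -0.   1.5] t 17.35 grip 0.3
[-0.0008, 0.0007, 0.0008] -0.08
tilt [ 1.8e-03  7.0e-04 -1.0e+00]
```

View pics/w16.png

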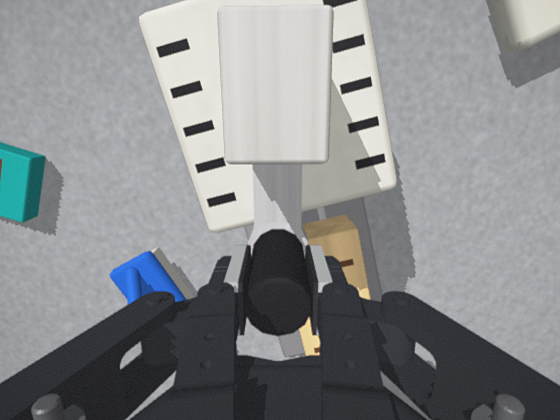

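The knob is gripped at 25.5 mm. Winding clockwise in a circle, 12° per row.

Call:
send_rows --commands '[{"translation": [-0.01455,-0.0015,0],"rot": [0,0,0],"grip": 0.015},{"translation": [-0.0139,-0.0045,0],"rot": [0,0,0],"grip": 0.015},{"translation": [-0.0127,-0.0073,0],"rot": [0,0,0],"grip": 0.015},{"translation": [-0.0109,-0.0098,0],"rot": [0,0,0],"grip": 0.015},{"translation": [-0.0086,-0.0118,0],"rot": [0,0,0],"grip": 0.015}]'

```text
t: 17.77
eef_pos: [0.5087, 0.0962, 0.1688]
tool_rot: [-0.0, 0.974, -0.225, 0.001]
contact_force: [2.6, -2.8, 2.8]
gripper_width: 0.295
```

```bash
cat > chk.py <<'E'
from h import *
import sys
c=snap('wrist',sys.argv[1]); q,y=campose(c); d=q[:2]-np.array([.5783,.1013]); print('r',np.hypot(*d).round(4),'ang',np.degrees(np.arctan2(d[1],d[0])).round(1),'z',q[2].round(4),'yaw',y.round(2))
o,R=state(); print('q',np.round(o['q'],2),'F',np.round(o['contact_force'],1),'t',round(o['t'],2),'g',round(o['gripper_width'],3))
# shaft-relative tray end from top cam is separate
E
python3 chk.py k1
```

```text
r 0.0703 ang -175.2 z 0.1687 yaw -25.91
q [-0.87  0.38  0.69  2.04 -0.33  0.83 -0.44] F [-3.  -0.3  6.9] t 17.82 g 0.3
```

View pics/k1.png

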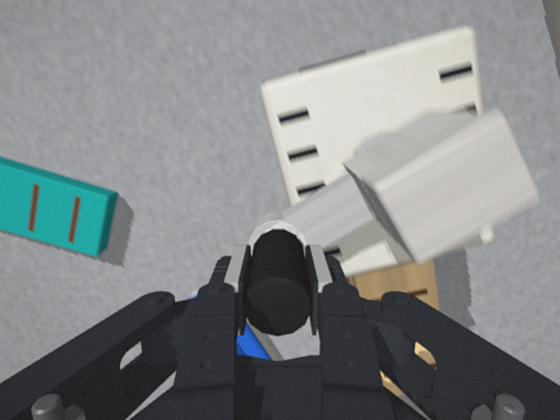

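The crank has turned about 60° and stays seated, and the tray is moving in. Continuing.

Call:
send_rows --commands '[{"translation": [-0.006,-0.0134,0],"rot": [0,0,0],"grip": 0.015},{"translation": [-0.003,-0.0143,0],"rot": [0,0,0],"grip": 0.015},{"translation": [0,-0.0146,0],"rot": [0,0,0],"grip": 0.015},{"translation": [0.003,-0.0143,0],"rot": [0,0,0],"grip": 0.015},{"translation": [0.006,-0.0134,0],"rot": [0,0,0],"grip": 0.015}]'

```text
t: 18.23
eef_pos: [0.5385, 0.1605, 0.1686]
tool_rot: [-0.0, 0.975, -0.224, -0.001]
contact_force: [-3.3, -1.2, 8.2]
gripper_width: 0.297
```

Call:
send_rows --commands '[{"translation": [0.0086,-0.0118,0],"rot": [0,0,0],"grip": 0.015},{"translation": [0.0109,-0.0098,0],"rot": [0,0,0],"grip": 0.015},{"translation": [0.0127,-0.0073,0],"rot": [0,0,0],"grip": 0.015},{"translation": [0.0139,-0.0045,0],"rot": [0,0,0],"grip": 0.015},{"translation": [0.01455,-0.0015,0],"rot": [0,0,0],"grip": 0.015}]'

```text
t: 18.65
eef_pos: [0.6093, 0.1661, 0.1686]
tool_rot: [-0.001, 0.975, -0.223, -0.001]
contact_force: [-4.2, 0.8, 6.1]
gripper_width: 0.302
```

```bash
python3 chk.py k3; python3 -c "
from h import *
c=snap('scene','ks3');cv2.imwrite('pics/ks3z.png',cv2.resize(c['pixels'][170:300,170:320],None,fx=5,fy=4.6)[:,:,::-1])"
```

```text
r 0.0709 ang 64.2 z 0.1686 yaw -25.7
q [-0.81  0.56  0.64  1.77 -0.4   0.94 -0.46] F [3.4 2.9 3.3] t 18.7 g 0.296
```

View pics/ks3z.png

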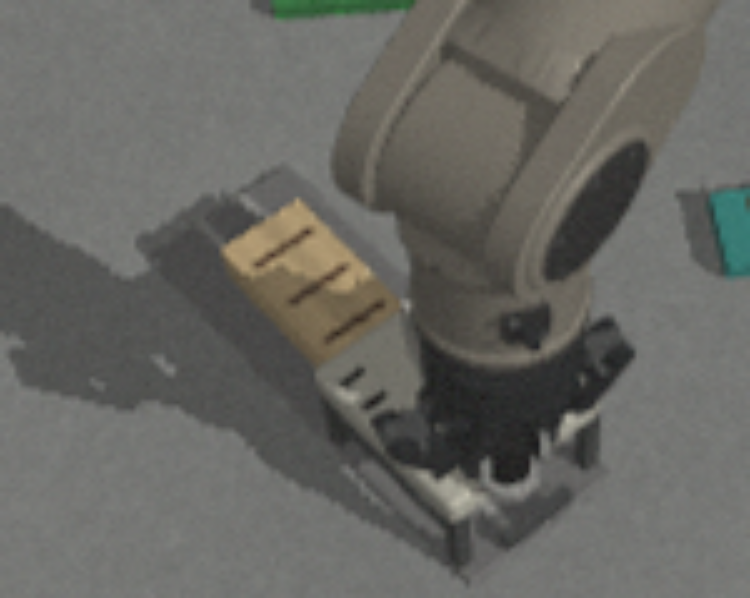

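The tray has been drawn in about 33 mm and the pile is square. Next, the second half of turn one.

Call:
send_rows --commands '[{"translation": [0.01455,0.0015,0],"rot": [0,0,0],"grip": 0.015},{"translation": [0.0139,0.0045,0],"rot": [0,0,0],"grip": 0.015},{"translation": [0.0127,0.0073,0],"rot": [0,0,0],"grip": 0.015},{"translation": [0.0109,0.0098,0],"rot": [0,0,0],"grip": 0.015},{"translation": [0.0086,0.0118,0],"rot": [0,0,0],"grip": 0.015}]'

```text
t: 19.17
eef_pos: [0.6486, 0.1078, 0.1686]
tool_rot: [-0.001, 0.975, -0.223, -0.0]
contact_force: [-2.7, 3.1, 6.3]
gripper_width: 0.297
```

Call:
send_rows --commands '[{"translation": [0.006,0.0134,0],"rot": [0,0,0],"grip": 0.015},{"translation": [0.003,0.0143,0],"rot": [0,0,0],"grip": 0.015},{"translation": [0,0.0146,0],"rot": [0,0,0],"grip": 0.015},{"translation": [-0.003,0.0143,0],"rot": [0,0,0],"grip": 0.015},{"translation": [-0.006,0.0134,0],"rot": [0,0,0],"grip": 0.015}]'

```text
t: 19.58
eef_pos: [0.6178, 0.0445, 0.1686]
tool_rot: [-0.001, 0.975, -0.224, 0.0]
contact_force: [-0.3, 5.3, 3.8]
gripper_width: 0.298
```

Call:
send_rows --commands '[{"translation": [-0.0086,0.0118,0],"rot": [0,0,0],"grip": 0.015},{"translation": [-0.0109,0.0098,0],"rot": [0,0,0],"grip": 0.015},{"translation": [-0.0127,0.0073,0],"rot": [0,0,0],"grip": 0.015},{"translation": [-0.0139,0.0045,0],"rot": [0,0,0],"grip": 0.015},{"translation": [-0.01455,0.0015,0],"rot": [0,0,0],"grip": 0.015}]'

```text
t: 20.0
eef_pos: [0.5483, 0.0393, 0.1687]
tool_rot: [-0.001, 0.975, -0.224, 0.001]
contact_force: [3.7, 5.2, 0.3]
gripper_width: 0.299
```

```bash
python3 chk.py k6; python3 -c "
from h import *
c=snap('top','kt6');cv2.imwrite('pics/kt6z.png',cv2.resize(c['pixels'][130:240,220:360],None,fx=5,fy=5)[:,:,::-1])"
```

```text
r 0.0701 ang -116.0 z 0.1688 yaw -25.85
q [-0.71  0.43  0.67  1.97 -0.35  0.86 -0.3 ] F [-0.7  1.1  6. ] t 20.05 g 0.296
```

View pics/kt6z.png

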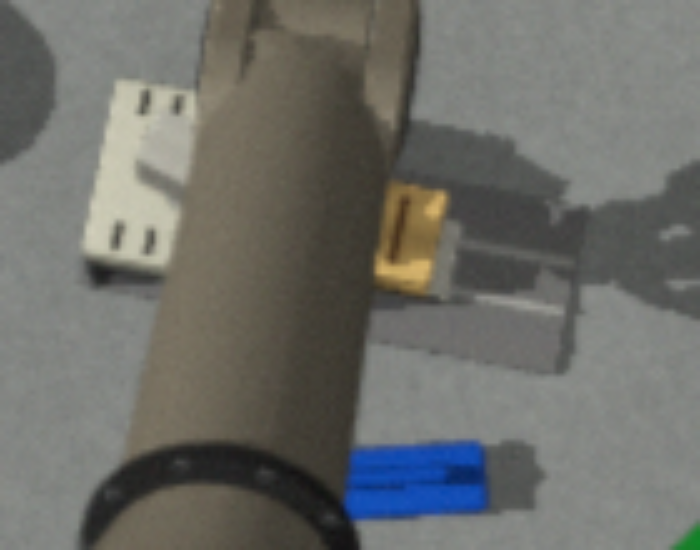

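View pics/k6.png

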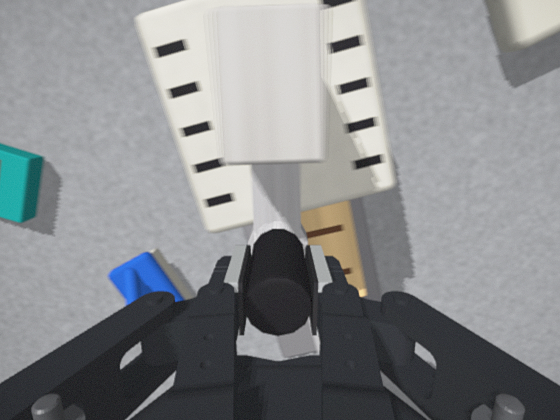

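```bash
python3 - <<'E'
from h import *
c=load('kt6'); a=np.radians(78.5); Y=np.array([np.cos(a),np.sin(a)])
sh=np.array([.577,.1036])
for u,v in((220+458/5,130+225/5),(220+452/5,130+260/5),(220+446/5,130+297/5)):
    P=onz(c,u,v,.03)[:2]; print(P.round(4),'travel left', (sh-P)@Y-.06)
c=load('top0')
for u,v in((230+462/4.5,140+170/4.5),(230+455/4.5,140+205/4.5),(230+447/4.5,140+240/4.5)):
    P=onz(c,u,v,.03)[:2]; print(P.round(4),'travel left', (sh-P)@Y-.06)
E
```

```text
[ 0.5667 -0.0625] travel left 0.10485458421243485
[ 0.5441 -0.0584] travel left 0.10530999453263862
[ 0.5203 -0.0543] travel left 0.10600229475605966
[ 0.5575 -0.1293] travel left 0.17211070271941475
[ 0.5324 -0.1239] travel left 0.1717825677085349
[ 0.5074 -0.1177] travel left 0.1707666670013321
```

About 105 mm is left by the top view, roughly 1.6 turns. Turn two.

Call:
send_rows --commands '[{"translation": [-0.01455,-0.0015,0],"rot": [0,0,0],"grip": 0.015},{"translation": [-0.0139,-0.0045,0],"rot": [0,0,0],"grip": 0.015},{"translation": [-0.0127,-0.0073,0],"rot": [0,0,0],"grip": 0.015},{"translation": [-0.0109,-0.0098,0],"rot": [0,0,0],"grip": 0.015},{"translation": [-0.0086,-0.0118,0],"rot": [0,0,0],"grip": 0.015}]'

```text
t: 20.52
eef_pos: [0.5087, 0.0953, 0.1686]
tool_rot: [0.0, 0.974, -0.225, 0.001]
contact_force: [1.1, -3.6, 6.9]
gripper_width: 0.301
```

Call:
send_rows --commands '[{"translation": [-0.006,-0.0134,0],"rot": [0,0,0],"grip": 0.015},{"translation": [-0.003,-0.0143,0],"rot": [0,0,0],"grip": 0.015},{"translation": [0,-0.0146,0],"rot": [0,0,0],"grip": 0.015},{"translation": [0.003,-0.0143,0],"rot": [0,0,0],"grip": 0.015},{"translation": [0.006,-0.0134,0],"rot": [0,0,0],"grip": 0.015}]'

```text
t: 20.93
eef_pos: [0.5383, 0.1604, 0.1684]
tool_rot: [0.0, 0.975, -0.223, -0.002]
contact_force: [-4.6, -1.0, 10.1]
gripper_width: 0.297
```

Call:
send_rows --commands '[{"translation": [0.0086,-0.0118,0],"rot": [0,0,0],"grip": 0.015},{"translation": [0.0109,-0.0098,0],"rot": [0,0,0],"grip": 0.015},{"translation": [0.0127,-0.0073,0],"rot": [0,0,0],"grip": 0.015},{"translation": [0.0139,-0.0045,0],"rot": [0,0,0],"grip": 0.015},{"translation": [0.01455,-0.0015,0],"rot": [0,0,0],"grip": 0.015}]'

```text
t: 21.35
eef_pos: [0.6093, 0.1661, 0.1684]
tool_rot: [-0.001, 0.975, -0.223, -0.001]
contact_force: [-3.9, 2.2, 8.3]
gripper_width: 0.292
```

Call:
send_rows --commands '[{"translation": [0.01455,0.0015,0],"rot": [0,0,0],"grip": 0.015},{"translation": [0.0139,0.0045,0],"rot": [0,0,0],"grip": 0.015},{"translation": [0.0127,0.0073,0],"rot": [0,0,0],"grip": 0.015},{"translation": [0.0109,0.0098,0],"rot": [0,0,0],"grip": 0.015},{"translation": [0.0086,0.0118,0],"rot": [0,0,0],"grip": 0.015}]'

```text
t: 21.77
eef_pos: [0.6487, 0.1074, 0.1684]
tool_rot: [-0.001, 0.975, -0.223, -0.001]
contact_force: [-4.4, 3.6, 8.8]
gripper_width: 0.298
```

Call:
send_rows --commands '[{"translation": [0.006,0.0134,0],"rot": [0,0,0],"grip": 0.015},{"translation": [0.003,0.0143,0],"rot": [0,0,0],"grip": 0.015},{"translation": [0,0.0146,0],"rot": [0,0,0],"grip": 0.015},{"translation": [-0.003,0.0143,0],"rot": [0,0,0],"grip": 0.015},{"translation": [-0.006,0.0134,0],"rot": [0,0,0],"grip": 0.015}]'

```text
t: 22.18
eef_pos: [0.6182, 0.0446, 0.1685]
tool_rot: [-0.001, 0.975, -0.224, 0.0]
contact_force: [-0.2, 7.1, 5.6]
gripper_width: 0.299
```

Call:
send_rows --commands '[{"translation": [-0.0086,0.0118,0],"rot": [0,0,0],"grip": 0.015},{"translation": [-0.0109,0.0098,0],"rot": [0,0,0],"grip": 0.015},{"translation": [-0.0127,0.0073,0],"rot": [0,0,0],"grip": 0.015},{"translation": [-0.0139,0.0045,0],"rot": [0,0,0],"grip": 0.015},{"translation": [-0.01455,0.0015,0],"rot": [0,0,0],"grip": 0.015}]'

```text
t: 22.6
eef_pos: [0.5489, 0.039, 0.1687]
tool_rot: [-0.001, 0.975, -0.224, 0.002]
contact_force: [5.5, 3.9, 1.2]
gripper_width: 0.3
```

```bash
python3 chk.py k12; python3 -c "
from h import *
c=snap('top','kt12');cv2.imwrite('pics/kt12z.png',cv2.resize(c['pixels'][130:240,220:360],None,fx=5,fy=5)[:,:,::-1])"
```

```text
r 0.07 ang -115.4 z 0.1687 yaw -25.85
q [-0.7   0.43  0.66  1.97 -0.35  0.86 -0.3 ] F [-0.5  0.4  7. ] t 22.65 g 0.296
```

View pics/k12.png

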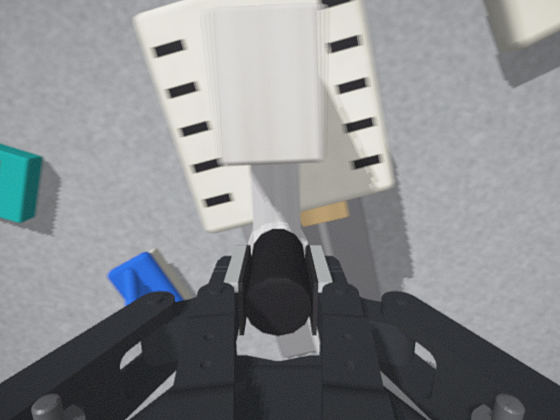

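Two turns are done and only the last 10 mm or so of the board shows at (325,213). About 39 mm, or 210°, remains.

Call:
send_rows --commands '[{"translation": [-0.01455,-0.0015,0],"rot": [0,0,0],"grip": 0.015},{"translation": [-0.0139,-0.0045,0],"rot": [0,0,0],"grip": 0.015},{"translation": [-0.0127,-0.0073,0],"rot": [0,0,0],"grip": 0.015},{"translation": [-0.0109,-0.0098,0],"rot": [0,0,0],"grip": 0.015},{"translation": [-0.0086,-0.0118,0],"rot": [0,0,0],"grip": 0.015}]'

```text
t: 23.12
eef_pos: [0.5088, 0.0949, 0.1685]
tool_rot: [0.001, 0.974, -0.225, 0.0]
contact_force: [-1.3, -3.1, 7.5]
gripper_width: 0.298
```

Call:
send_rows --commands '[{"translation": [-0.006,-0.0134,0],"rot": [0,0,0],"grip": 0.015},{"translation": [-0.003,-0.0143,0],"rot": [0,0,0],"grip": 0.015},{"translation": [0,-0.0146,0],"rot": [0,0,0],"grip": 0.015},{"translation": [0.003,-0.0143,0],"rot": [0,0,0],"grip": 0.015},{"translation": [0.006,-0.0134,0],"rot": [0,0,0],"grip": 0.015}]'

```text
t: 23.53
eef_pos: [0.5384, 0.1604, 0.1684]
tool_rot: [0.0, 0.975, -0.223, -0.002]
contact_force: [-5.6, -0.2, 12.0]
gripper_width: 0.301
```

Call:
send_rows --commands '[{"translation": [0.0086,-0.0118,0],"rot": [0,0,0],"grip": 0.015},{"translation": [0.0109,-0.0098,0],"rot": [0,0,0],"grip": 0.015},{"translation": [0.0127,-0.0073,0],"rot": [0,0,0],"grip": 0.015},{"translation": [0.0139,-0.0045,0],"rot": [0,0,0],"grip": 0.015},{"translation": [0.01455,-0.0015,0],"rot": [0,0,0],"grip": 0.015}]'

```text
t: 23.95
eef_pos: [0.6096, 0.166, 0.1684]
tool_rot: [-0.0, 0.975, -0.223, -0.001]
contact_force: [-2.8, 2.0, 8.4]
gripper_width: 0.299
```

```bash
python3 chk.py k15; python3 -c "
from h import *
c=snap('top','kt15');cv2.imwrite('pics/kt15z.png',cv2.resize(c['pixels'][130:240,220:360],None,fx=5,fy=5)[:,:,::-1])"
```

```text
r 0.071 ang 63.9 z 0.1683 yaw -25.69
q [-0.8   0.56  0.62  1.76 -0.39  0.94 -0.47] F [3.3 3.6 4.6] t 24.0 g 0.298
```

View pics/kt15z.png

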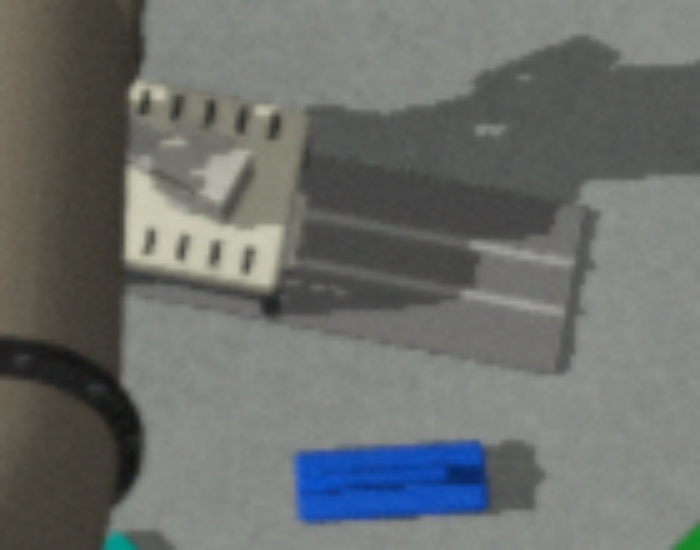

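```bash
python3 -c "
from h import *
c=snap('scene','ks15');cv2.imwrite('pics/ks15z.png',cv2.resize(c['pixels'][170:300,170:320],None,fx=5,fy=4.6)[:,:,::-1])"
```

```text
(no output)
```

View pics/ks15z.png

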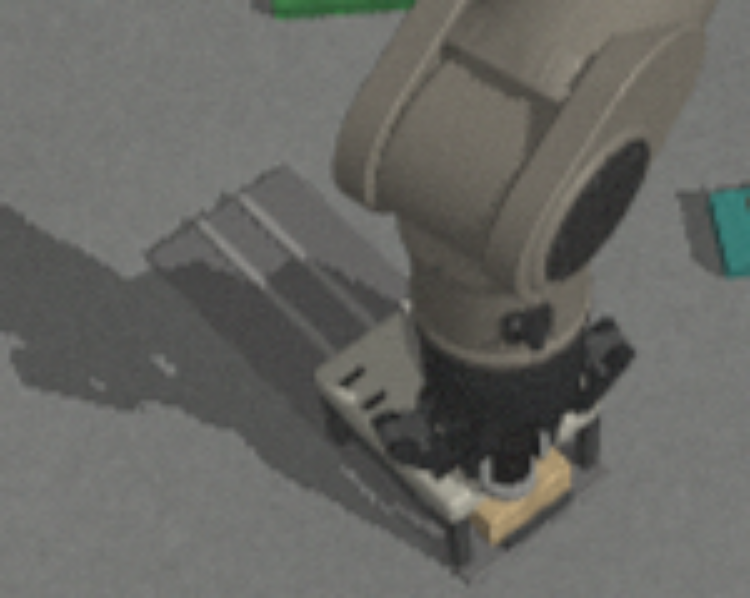

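```bash
python3 - <<'E'
from h import *
c=load('kt15'); a=np.radians(78.5); Y=np.array([np.cos(a),np.sin(a)]); sh=np.array([.577,.1036])
for u,v in((304,200),(299,230),(294,262)):
    P=onz(c,220+u/5,130+v/5,.03)[:2]; print(P.round(4),'left', (sh-P)@Y-.06)
E
```

```text
[0.5834 0.0351] left 0.005823716409688262
[0.5639 0.0384] left 0.0064663671797755146
[0.5433 0.0417] left 0.00735660195666181
```

About 6.5 mm left (35°). Easing in, watching the force.

Call:
send_rows --commands '[{"translation": [0.01455,0.0015,0],"rot": [0,0,0],"grip": 0.015},{"translation": [0.0139,0.0045,0],"rot": [0,0,0],"grip": 0.015},{"translation": [0.0033,0.0015,0],"rot": [0,0,0],"grip": 0.015},{"translation": [0.0033,0.0017,0],"rot": [0,0,0],"grip": 0.015},{"translation": [0,0,0],"rot": [0,0,0],"grip": 0.015}]'

```text
t: 24.52
eef_pos: [0.6378, 0.1404, 0.1685]
tool_rot: [-0.0, 0.975, -0.224, 0.0]
contact_force: [0.3, 1.1, 5.5]
gripper_width: 0.298
```

```bash
python3 chk.py k16; python3 -c "
from h import *
c=snap('top','kt16');cv2.imwrite('pics/kt16z.png',cv2.resize(c['pixels'][150:210,240:320],None,fx=9,fy=9,interpolation=cv2.INTER_CUBIC)[:,:,::-1])"
```

```text
r 0.0705 ang 32.9 z 0.1685 yaw -25.86
q [-0.74  0.59  0.61  1.72 -0.4   0.96 -0.43] F [1.4 1.1 5.5] t 24.57 g 0.297
```

View pics/kt16z.png

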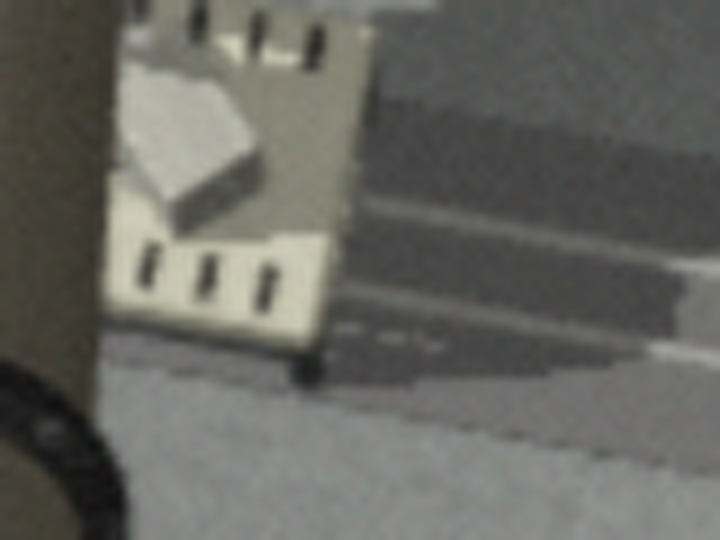

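Call:
send_rows --commands '[{"translation": [0.0041,0.0026,0],"rot": [0,0,0],"grip": 0.015},{"translation": [0,0,0],"rot": [0,0,0],"grip": 0.015},{"translation": [0.0039,0.0029,0],"rot": [0,0,0],"grip": 0.015},{"translation": [0,0,0],"rot": [0,0,0],"grip": 0.015},{"translation": [0,0,0],"rot": [0,0,0],"grip": 0.015}]'

```text
t: 25.03
eef_pos: [0.6404, 0.1361, 0.1683]
tool_rot: [-0.002, 0.975, -0.223, -0.002]
contact_force: [-5.5, 7.9, 10.3]
gripper_width: 0.303
```

```bash
python3 chk.py k17
```

```text
r 0.0708 ang 28.3 z 0.1684 yaw -25.66
q [-0.73  0.59  0.61  1.71 -0.4   0.97 -0.41] F [-4.5  9.1  9.1] t 25.08 g 0.293
```

It stalled at 28° with about 10 N tangential, so it is against the stop. I'll relieve the push, let go and lift off.

Call:
send_rows --commands '[{"translation": [-0.0025,-0.0018,0],"rot": [0,0,0],"grip": 0.015},{"translation": [0,0,0],"rot": [0,0,0],"grip": 0.015},{"translation": [0,0,0],"rot": [0,0,0],"grip": 0.048},{"translation": [0,0,0],"rot": [0,0,0],"grip": 0.048},{"translation": [0,0,0],"rot": [0,0,0],"grip": 0.048}]'

```text
t: 25.5
eef_pos: [0.6397, 0.1342, 0.1674]
tool_rot: [0.001, 0.975, -0.224, -0.0]
contact_force: [0.2, -0.1, -0.7]
gripper_width: 0.563
```

Call:
send_rows --commands '[{"translation": [0,0,0],"rot": [0,0,0],"grip": 0.048},{"translation": [0,0,-0.02],"rot": [0,0,0],"grip": 0.048},{"translation": [0,0,-0.03],"rot": [0,0,0],"grip": 0.048},{"translation": [0,0,-0.035],"rot": [0,0,0],"grip": 0.048},{"translation": [0,0,-0.03],"rot": [0,0,0],"grip": 0.048}]'

```text
t: 25.92
eef_pos: [0.6397, 0.1345, 0.2844]
tool_rot: [0.0, 0.974, -0.224, -0.0]
contact_force: [0.3, 0.4, 0.3]
gripper_width: 0.565
```

```bash
python3 chk.py k18; python3 -c "
from h import *
c=snap('scene','ks18');cv2.imwrite('pics/ks18z.png',cv2.resize(c['pixels'][170:300,170:320],None,fx=5,fy=4.6)[:,:,::-1])"
```

```text
r 0.0694 ang 28.0 z 0.2843 yaw -25.88
q [-0.78  0.47  0.68  1.59 -0.32  1.18 -0.48] F [ 2.5 -0.2  4.6] t 25.97 g 0.562
```

View pics/ks18z.png

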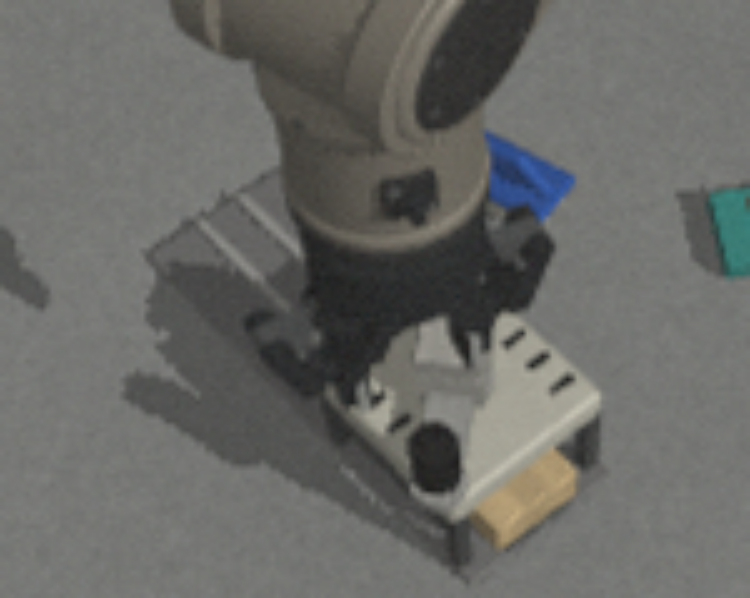

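View pics/k18.png

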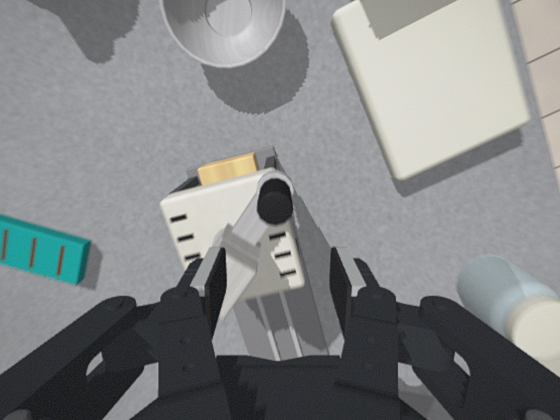

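The pile's +y end sticks out under the hood at (230,168), as expected from its offset on the tray. The knob is free at (275,200). I'll move aside for a final check of the crank and pile.

Call:
send_rows --commands '[{"translation": [-0.015,0.035,-0.005],"rot": [0,0,0],"grip": 0.048},{"translation": [-0.015,0.035,0],"rot": [0,0,0],"grip": 0.048},{"translation": [-0.015,0.03,0],"rot": [0,0,0],"grip": 0.048},{"translation": [0,0,0],"rot": [0,0,0],"grip": 0.048},{"translation": [0,0,0],"rot": [0,0,0],"grip": 0.048}]'

```text
t: 26.43
eef_pos: [0.5543, 0.0633, 0.2877]
tool_rot: [-0.0, 0.974, -0.225, -0.001]
contact_force: [-0.3, 0.2, 0.6]
gripper_width: 0.561
```

```bash
python3 chk.py k19
```

```text
r 0.0458 ang -121.9 z 0.2877 yaw -25.99
q [-0.81  0.3   0.73  1.83 -0.22  1.1  -0.46] F [1.4 0.7 0.2] t 26.48 g 0.56
```

View pics/k19.png

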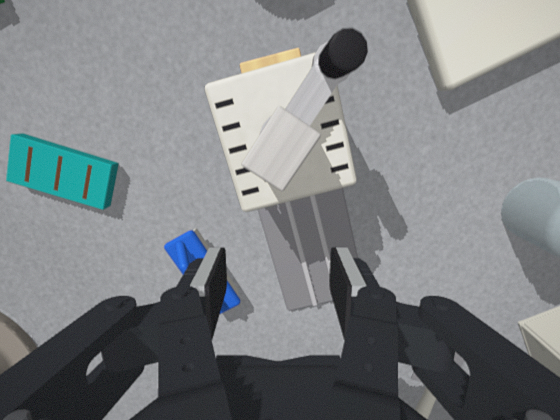

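```bash
python3 - <<'E'
from crank import *
crank('k19',(235,95,335,195),.122)
crank('k19',(320,20,375,85),.122)
c=load('k19'); hsv=cv2.cvtColor(c['pixels'],cv2.COLOR_RGB2HSV); s=cv2.inRange(hsv,(8,45,60),(30,255,255)); s[:, :230]=0; s[:,310:]=0; s[90:]=0; s[:35]=0
ys,xs=np.nonzero(s); P=np.array([dep(c,x,y) for x,y in zip(xs,ys)])
a=np.radians(78.5);Y=np.array([np.cos(a),np.sin(a)]);X=np.array([np.sin(a),-np.cos(a)]); sh=np.array([.578,.1013])
for lo,hi in((.066,.074),(.03,.066)):
    q=P[(P[:,2]>lo)&(P[:,2]<hi)]
    if len(q): d=q[:,:2]-sh; print(lo,len(q),'z',np.median(q[:,2]).round(4),'protrude',np.percentile(d@Y,[5,50,98]).round(4)-.06,'lateral',(d@X).min().round(4),(d@X).max().round(4))
im=cv2.resize(c['pixels'][20:220,190:390],None,fx=3,fy=3,interpolation=cv2.INTER_CUBIC);cv2.imwrite('pics/k19z.png',im[:,:,::-1])
c=snap('scene','ks19');im=cv2.resize(c['pixels'][215:310,210:310],None,fx=7,fy=6,interpolation=cv2.INTER_CUBIC);cv2.imwrite('pics/ks19z.png',im[:,:,::-1])
E
```

```text
hub 3598 z 0.1822 [573.4  98.7] [49.2 36.1] 30.5 circ [573.5  98.8] 29.2
knobtop 0
arm 843 z 0.136 [607.4 118.8] [28.8 24. ] 30.3 circ [607.7 119. ] 17.7
hub 9 z 0.1818 [626.  134.2] [0.3 1.8] 14.4 circ [626.  134.2] 0.9
knobtop 1352 z 0.1895 [638.2 136.9] [24.3 24.6] 64.9 circ [638.4 136.9] 12.7
arm 168 z 0.1357 [637.3 135.6] [27.9 20.1] 65.4 circ [635.6 136.3] 15.8
0.066 552 z 0.07 protrude [0.0064 0.0099 0.014 ] lateral -0.0244 0.0349
```

View pics/ks19z.png

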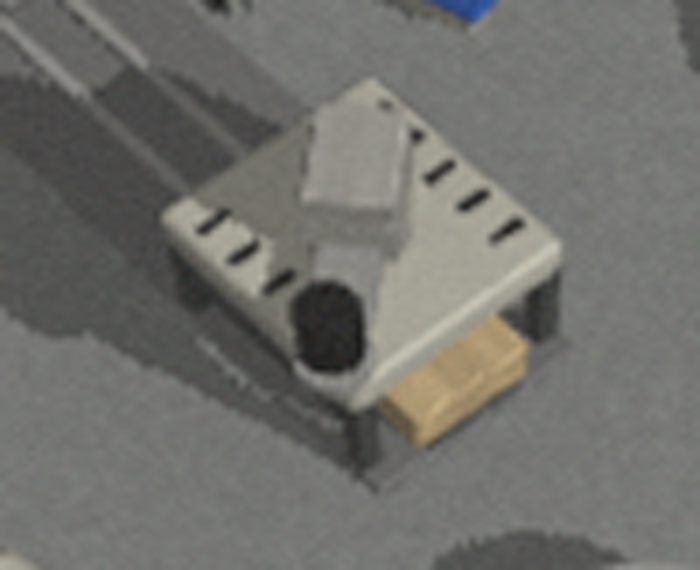

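Call:
send_rows --commands '[{"translation": [0.01,0.035,0],"rot": [0,0,0],"grip": 0.048},{"translation": [0.02,0.035,0],"rot": [0,0,0],"grip": 0.048},{"translation": [0.02,0.035,0],"rot": [0,0,0],"grip": 0.048},{"translation": [0,0,0],"rot": [0,0,0],"grip": 0.048},{"translation": [0,0,0],"rot": [0,0,0],"grip": 0.048}]'

```text
t: 26.95
eef_pos: [0.5555, -0.0537, 0.288]
tool_rot: [0.001, 0.974, -0.226, 0.0]
contact_force: [1.0, 0.8, 0.3]
gripper_width: 0.564
```

```bash
python3 chk.py k20; python3 - <<'E'
from h import *
c=load('k20');im=cv2.resize(c['pixels'][0:260,140:440],None,fx=2.6,fy=2.3,interpolation=cv2.INTER_CUBIC);cv2.imwrite('pics/k20z.png',im[:,:,::-1])
E
```

```text
r 0.1573 ang -98.4 z 0.2878 yaw -26.09
q [-0.63  0.3   0.77  1.83 -0.23  1.1  -0.24] F [ 0.3 -0.2  0.6] t 27.0 g 0.563
```

View pics/k20z.png

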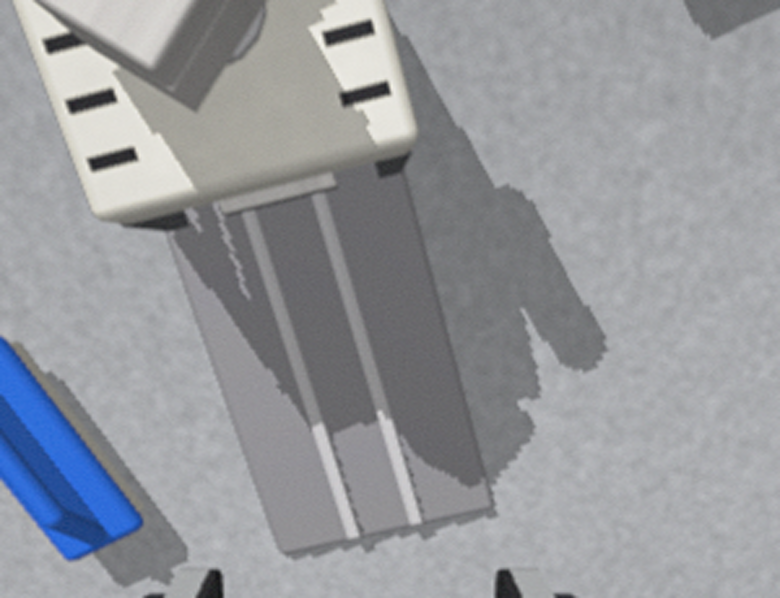

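```bash
python3 - <<'E'
from h import *
c=load('k20'); sh=np.array([.578,.1013])
p=lambda x,y,z:onz(c,140+x/2.6,y/2.3,z)[:2]
A,B=p(225,211,.03),p(336,185,.03); w=B-A; X=w/np.linalg.norm(w); Y=np.array([-X[1],X[0]]); print('tray end width',np.linalg.norm(w),'dock y ang',np.degrees(np.arctan2(Y[1],Y[0])),'left',(sh-A)@Y-.06,(sh-B)@Y-.06)
D,E2=p(285,553,.008),p(492,512,.008); w=E2-D; X=w/np.linalg.norm(w);Y=np.array([-X[1],X[0]]); print('base end width',np.linalg.norm(w),np.degrees(np.arctan2(Y[1],Y[0])),'shaft to base end (247.5)',(sh-D)@Y, 'tray left via base',187.5-((A-D)@Y)*1000)
d=[dep(c,140+int(x/2.6),0) for x in ()]
for x,y in((255,202),(280,196),(310,189)): print(dep(c,140+x/2.6,y/2.3).round(4))
E
```

```text
tray end width 0.04837534934832337 dock y ang 77.87119124832559 left -0.0010883679207323305 -0.0010883679207323305
base end width 0.1065346843557305 77.31642096441917 shaft to base end (247.5) 0.24282417562811015 tray left via base 3.800898256666727
[0.5572 0.0463 0.0314]
[0.5678 0.0442 0.0299]
[0.5805 0.0415 0.0293]
```

The tray end measures within about 1 mm of home, the crank is seated and the gripper is clear. Handing in.

```bash
python3 -c "
from station import *
print(hand_in())"
```

```text
the job is handed in; nothing more can be done
None
```

I laid the loose board on the lower one, seated the crank on the shaft and wound it clockwise about 2.6 turns by the knob until it hit the stop. Then I let go, moved clear and handed in at about 27 s; no verdict is reported.

Last checks:
- **Crank:** seated. Hub top is at z 0.182 m, so its underside is on the collar, and the socket is within about 0.5 mm of the shaft axis.
- **Tray:** home. It stalled at about 10 N. Its end measured 1 mm past flush against the shaft, and the turn count (about 171 mm) matches the 171.5 mm first measured. Measuring against the end of the base plate instead gave 3.8 mm short; that plate measured about 5 mm narrow, so I trusted the shaft measurement.
- **Pile:** flat, with the top face at z 0.070 m. The boards were within about 1.5 mm of each other when placed. At the end I could only judge the visible end by eye; it looked flush and square. That end sticks out about 14 mm past the hood, against an expected 17 mm. The pile also sits about 5 mm sideways on the tray, where the lower board already lay.
- **Bystanders:** I did not touch or re-measure the bowl, brush, ball or scoop.

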